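# Run the joint tool along the seam under the riser's overhang

## Robot

A 6-joint arm with a two-finger parallel gripper is mounted at the origin on a cart in front of the work surface, level with it; the furniture and walls round the work are solid. World frame = base frame: x ahead of the robot, y to its left, z up, the work surface at z = 0. Lengths are in m, angles in degrees, forces in N, time in s.
With the tool pointing down it reaches from about 0.3 to 0.875 m from the base axis. Payload 6.4 kg.
Tool frame: the origin (TCP) lies on the centre line of the jaws, within the pads' length; the fingertips stand ahead of it and the grasp point (between the pads) lies 6 mm ahead of it (env.tip_reach is the z of the fingertips in the tool frame, in m); z points along the fingers, x is the direction in which the jaws open and shut, and the axes are right-handed (so a half turn about z gives the same grasp; the last joint's range is limited). The gripper opens to 88 mm and grips with 3 to 60 N. Pads are 18 mm wide; open, the fingers measure 123 mm over their backs; the gripper's body (75 mm by 187 mm) begins 45 mm behind the grasp point.
Start: joints at [-78.512, 10.359, 92.074, -0, 77.567, -11.82], TCP at [0.228, -0.528, 0.264] pointing down, gripper open.
Joint ranges: [-171.53, 171.53], [-51.25, 118.39], [17.06, 147.69], [-65.23, 245.23], [0, 150.52], [-178.68, 178.68]. Speed limits (degrees/s): [147.25, 147.25, 172.46, 180, 180, 180].

## Interface

Orientations are given as a 3x3 rotation matrix whose columns are the frame's x, y, z axes.
In Python, from plant import env, viewer, job gives the robot as it stands.
- The arm moves only by the shell command python3 -m inch 'ROWS' [FORCE]. ROWS is a JSON object of lists of equal length, an entry for each row: "translation": the shift along the tool's x, y, z in cm, a list of three; "turn": the turn about the tool's z in degrees; "hand": the finger opening in cm, from 0 to 8.81. In form: {"translation": [[dx, dy, dz], ...], "turn": [turn, ...], "hand": [hand, ...]}. A call has 1 to 10 rows; each row shifts and turns the pose as measured when the row begins, along the tool's axes as they then stand; what a row does not reach is not made up. A row lasts 1/10 s, in which the tool goes at most 50 mm and 8.59 degrees, less where a joint would pass 70% of its speed; a pose out of reach is approached as far as the arm can. A call with a gripper value outside its range is refused whole. The fingers move at their own pace and stop on an object; FORCE is the grip in N (left out, the last holds). Time passes only in rows, so rows that do not move let the fingers close. It gives the time, the measured TCP pose, the force and the opening at its end, in the units of the state.
- env.get_state(): the state, without advancing time (a new reading comes with each control period).
- viewer.grab_frame(name): name is "side" or "top" or "wrist"; returns the picture (480x640x3 uint8, red, green, blue); there is no depth.
- viewer.camera_info(name): a dict with "intrinsics" (3x3 intrinsics, pixels), "dist_coeffs" ([k1, k2, p1, p2, k3] as OpenCV has them; the pictures are not rectified), "world_from_camera" (4x4, takes a point from camera to world coordinates); the wrist camera has in their place "mount" (4x4, takes a point from camera to tool coordinates, whose origin is the TCP and whose axes are the tool frame's). Camera axes: x right, y up, looking along -z (the intrinsics and any distortion apply to the point x, -y, -z); pixel columns grow to the right and rows downward; lengths in m; the calibration is good to about 2 mm. A picture is of the moment at which its call begins: read the wrist's pose just before it. camera_info takes no time and is no camera call.
- job.sign_off(): hands the job in, once; it reports no verdict.
The state is a dict: "t": time; "joints": joint angles; "qvel": joint speeds; "joint_torque": joint torques, N m; "eef_pos": TCP position; "eef_rot": TCP orientation; "force": force on the tool from outside, world axes, zero at the start; "moment": the same for the moment, N m; "finger_gap": finger opening in m.
Only numpy, scipy, OpenCV 4.12 (cv2) and the standard library are available. Lean on these libraries where they do the work, as an engineer would, in place of code of your own. Each camera call takes 0.05 s, during which the arm holds its last target.

## Task

Take the joint tool out of its stand and, leaning it so that it reaches in under the riser's overhanging top, press its sprung nib gently into the inside corner where the back panel meets the base board, level with the left screw head. Keeping the nib in the corner, draw it slowly (no faster than about 5 cm a second) along this seam to the right until it is level with the right screw head, then hang the tool upright in its stand again and let go. Leave the other things where they are.

Things in the scene. Friction and masses are not known exactly. Their poses are not given: they have to be found in the camera images.
- riser: Fixed wooden riser, 220 mm wide, open at the front and both ends. Origin at counter level under the middle of the seam; x to the rear, y left along the seam, z up. Base board 12 mm thick, x = -75 to 55 mm; back panel on it, front face x = 0, 12 mm thick; top board from x = -35 to 55 mm, underside z = 122, top z = 134 mm. Two flat steel screw heads (12 mm) in the base at x = -60, y = +-75 mm.
- seam_left (a point): Left end of the run, in the corner line itself: front face of the panel, top of the base board (riser x = 0, y = +75, z = 12 mm). Axes as the riser's.
- seam_right (a point): Right end of the run, likewise (riser x = 0, y = -75, z = 12 mm).
- overhang (a point): Middle of the lower front edge of the riser's top board (riser x = -35, y = 0, z = 122 mm). Because of it the held tool reaches the seam only when it leans some 28 to 50 degrees from vertical, handle towards the front (riser -x). Axes as the riser's.
- joint_tool: Loose tool, 152 mm long, 0.1 kg, hanging upright in its stand. Origin at the centre of the underside of its black round collar (38 mm across, 6 mm thick); z up its axis, x and y square to the handle's faces. Above the collar a pale wooden handle, 22 x 22 mm square, z = 6 to 76 mm; below it a steel shaft 11 mm thick to z = -50 mm, then a thin rod with the ball nib.
- nib_ball (a point): Centre of the tool's grey ball nib, 12 mm in diameter, on the tool's axis 69 mm below the collar's underside (the tip is at z = -75 mm) when not pressed; z along the tool's axis, up. Resting in the seam its centre is at riser x = -6, z = 18 mm.
- nib (a joint): How far the nib is pushed into the shaft along the tool's axis against its spring: 0 (free) to 0.010 m (stop); 0.7 N to start, about 2.1 N at 4 mm, 4.2 N at 10 mm.
- stand: Fixed stand of dark wood with a steel top plate, foot 90 x 80 mm, 92 mm high. Origin under its centre, z up. The top plate (64 x 64, 8 mm thick) has a 28 x 28 mm square opening in its middle, where the tool hangs, collar on the plate (tool origin 92 mm above the stand's; axes parallel at the start). Cheeks at y = +-28 mm, open below in front and behind.
- lids: Stack of black cup lids, 91 mm across, 66 mm high, a bystander. Origin under its centre. Stands on the other side of the riser from the stand; they may be swapped.
- cup_on_top: Brown cup, 86 x 102 x 56 mm, upside down on the riser's top board, a bystander. Origin under its centre.
- brush: Purple bristle brush, 30 x 86 x 22 mm, lying in front of the riser, a bystander. Origin under its centre.
- cup_side: Pale cup, 86 x 102 x 56 mm, standing on the counter to the right of the riser, a bystander. Origin under its centre.
- tamper: Coffee tamper with wooden grip, 58 mm across, 90 mm high, standing on the counter to the left of the riser, a bystander. Origin under its centre.

How it is judged:
By the outcome, as a careful person would: the job done as asked, in the order asked, and still so for the second after the job is handed in, with the robot touching nothing.
It also fails if it takes over 61 s, if anything falls off the work surface, if the arm or the gripper's body presses on something with over 40 N, if the wrist force passes 120 N, or if a joint passes its speed limit or range.

## Working session

There is one attempt and no reset: what is moved stays moved. The work goes in short steps, Python scripts to look and compute and a shell command to move; the robot and the scene stay as the last step left them, time stands still between calls to the robot, and variables do not carry over. Pictures are saved under pics/ and viewed, and the job is handed in when it is done.

```bash
ls -la; mkdir -p pics; python3 -m inch --help 2>&1 | head -40; cat > snap.py <<'E'
import sys,cv2,json
from plant import env,viewer,job
for n in sys.argv[2:]:
    s=env.get_state()
    im=viewer.grab_frame(n)
    cv2.imwrite(f"pics/{sys.argv[1]}_{n}.png",cv2.cvtColor(im,cv2.COLOR_RGB2BGR))
    json.dump({"p":list(map(float,s["eef_pos"])),"R":[list(map(float,r)) for r in s["eef_rot"]]},open(f"pics/{sys.argv[1]}_{n}.json","w"))
s=env.get_state()
print({k:(v if not hasattr(v,'tolist') else [round(x,4) for x in __import__('numpy').ravel(v)]) for k,v in s.items()})
E
python3 snap.py a side top wrist; python3 -c "
from plant import env,viewer
print(env.tip_reach)
for n in ['side','top','wrist']: print(n,viewer.camera_info(n))"
```

```text
total 12
drwxr-xr-x  3 agent agent 4096 Dec  7 13:33 .
drwxr-xr-x 23 root  root  4096 Dec  7 13:33 ..
drwxr-xr-x  2 agent agent 4096 Dec  7 13:33 pics
invalid input: not JSON, or not a number
{'t': 0.15, 'joints': [np.float64(-78.5124), np.float64(10.3915), np.float64(92.1146), np.float64(0.0001), np.float64(77.5673), np.float64(-11.8187)], 'qvel': [np.float64(0.0035), np.float64(-0.0928), np.float64(-0.1025), np.float64(-0.0776), np.float64(-0.0697), np.float64(0.0636)], 'joint_torque': [np.float64(0.0014), np.float64(-43.4231), np.float64(-34.2177), np.float64(0.0703), np.float64(0.0356), np.float64(-0.0001)], 'eef_pos': [np.float64(0.2275), np.float64(-0.5277), np.float64(0.2631)], 'eef_rot': [np.float64(0.3956), np.float64(-0.9184), np.float64(-0.0003), np.float64(-0.9184), np.float64(-0.3956), np.float64(0.0013), np.float64(-0.0013), np.float64(-0.0003), np.float64(-1.0)], 'force': [np.float64(-0.5158), np.float64(-0.3464), np.float64(-0.0631)], 'moment': [np.float64(-0.0165), np.float64(0.0249), np.float64(-0.024)], 'finger_gap': 0.08794533927509021}
0.025
side {'intrinsics': a
[... 950 characters left out ...]
 0.99868472,  1.33296628],
       [ 0.        ,  0.        ,  0.        ,  1.        ]])}
wrist {'intrinsics': array([[421.02474162,   0.        , 319.38749232],
       [  0.        , 421.02474162, 231.23193004],
       [  0.        ,   0.        ,   1.        ]]), 'dist_coeffs': array([0.00018139, 0.        , 0.        , 0.        , 0.        ]), 'mount': array([[ 9.99999654e-01,  8.24521188e-04,  1.09688843e-04,
        -5.76649280e-05],
       [ 8.21485740e-04, -9.58303942e-01, -2.85749682e-01,
        -7.41379270e-02],
       [-1.30491417e-04,  2.85749673e-01, -9.58304287e-01,
        -1.20924143e-01],
       [ 0.00000000e+00,  0.00000000e+00,  0.00000000e+00,
         1.00000000e+00]])}
```

View pics/a_side.png

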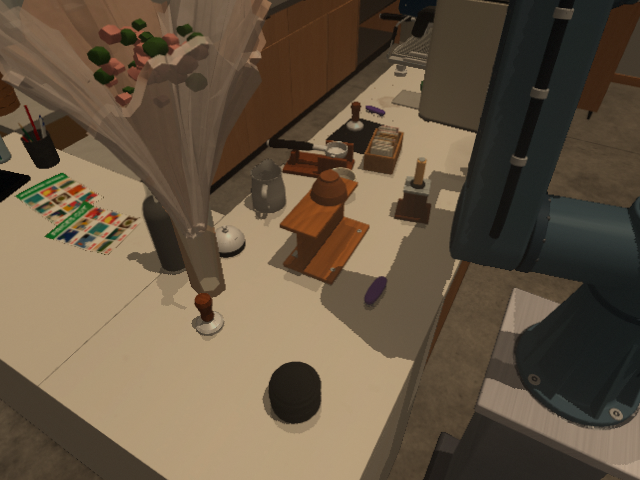

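View pics/a_top.png

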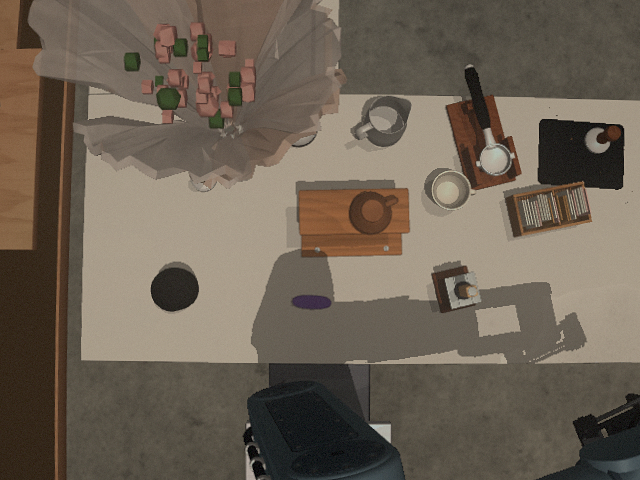

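View pics/a_wrist.png

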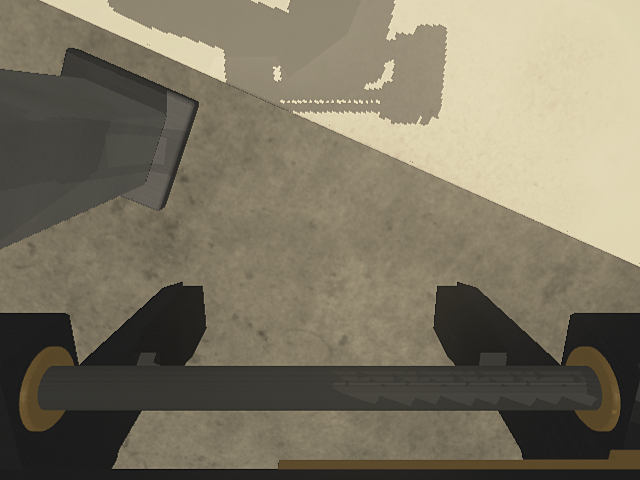

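```bash
cat > geo.py <<'E'
import numpy as np,cv2,json
from plant import env,viewer
def cam(name,pose=None):
    c=viewer.camera_info(name)
    if name=="wrist":
        T=np.eye(4);T[:3,:3]=np.array(pose["R"]);T[:3,3]=pose["p"]
        W=T@np.array(c["mount"])
    else: W=np.array(c["world_from_camera"])
    return c["intrinsics"],c["dist_coeffs"],W
def ray(name,uv,pose=None):
    K,d,W=cam(name,pose)
    n=cv2.undistortPoints(np.array([[uv]],float),K,d)[0,0]
    v=W[:3,:3]@np.array([n[0],-n[1],-1]); return W[:3,3],v/np.linalg.norm(v)
def onz(name,uv,z,pose=None):
    o,v=ray(name,uv,pose); return o+v*(z-o[2])/v[2]
def proj(name,P,pose=None):
    K,d,W=cam(name,pose)
    P=np.atleast_2d(P).astype(float); q=(P-W[:3,3])@W[:3,:3]; q=q*[1,-1,-1]
    return cv2.projectPoints(q,np.zeros(3),np.zeros(3),K,d)[0][:,0]
E
python3 - <<'E'
import cv2
im=cv2.imread('pics/a_top.png')
a=cv2.resize(im[175:265,285:425],None,fx=5.7,fy=5.7,interpolation=cv2.INTER_CUBIC);cv2.imwrite('pics/c1.png',a)
a=cv2.resize(im[255:320,425:490],None,fx=9,fy=9,interpolation=cv2.INTER_CUBIC);cv2.imwrite('pics/c2.png',a)
im=cv2.imread('pics/a_side.png')
a=cv2.resize(im[145:285,270:440],None,fx=4.2,fy=4.2,interpolation=cv2.INTER_CUBIC);cv2.imwrite('pics/c3.png',a)
E
```

```text
(no output)
```

View pics/c1.png

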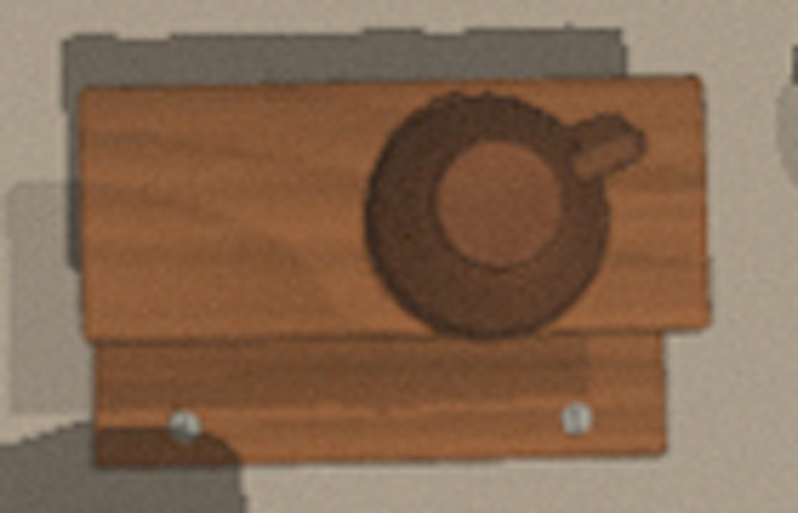

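View pics/c2.png

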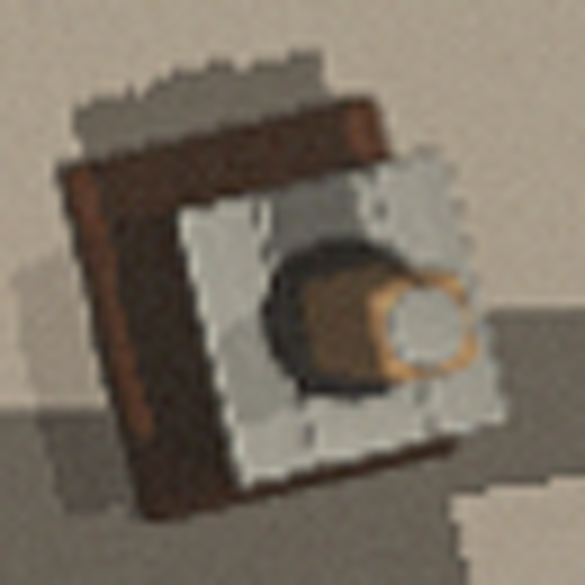

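View pics/c3.png

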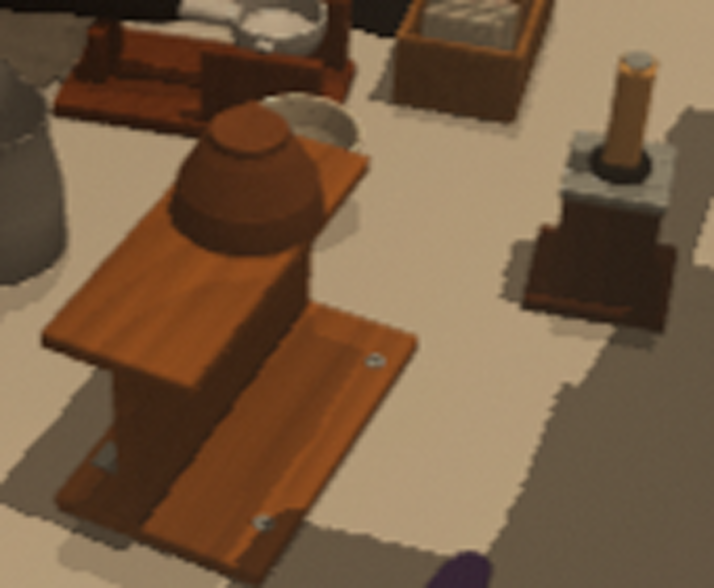

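```bash
python3 - <<'E'
from geo import *
f1=lambda u,v:((u+.5)/5.7-.5+285,(v+.5)/5.7-.5+175)
f2=lambda u,v:((u+.5)/9-.5+425,(v+.5)/9-.5+255)
f3=lambda u,v:((u+.5)/4.2-.5+270,(v+.5)/4.2-.5+145)
obs=[("top",f1(80,88),(55,110,134)),("top",f1(698,77),(55,-110,134)),("top",f1(710,325),(-35,-110,134)),("top",f1(86,342),(-35,110,134)),
("top",f1(184,426),(-60,75,12)),("top",f1(577,419),(-60,-75,12)),("top",f1(94,466),(-75,110,12)),("top",f1(665,453),(-75,-110,12)),
("side",f3(264,523),(-60,75,12)),("side",f3(375,360),(-60,-75,12)),("side",f3(416,340),(-75,-110,12)),("side",f3(44,335),(55,110,134)),("side",f3(190,380),(-35,110,134)),("side",f3(145,525),(0,110,12))]
from scipy.optimize import least_squares
def res(p,per=False):
    c,s=np.cos(p[2]),np.sin(p[2]);R=np.array([[c,-s,0],[s,c,0],[0,0,1]])
    r=[]
    for n,uv,P in obs:
        r.append(proj(n,R@(np.array(P)/1000)+[p[0],p[1],0])[0]-uv)
    return np.array(r) if per else np.ravel(r)
s=least_squares(res,[.5,0,0],loss='soft_l1')
print("riser",s.x,np.degrees(s.x[2]));print(res(s.x,True).round(1))
for q in [(180,208),(435,150),(505,415),(240,487)]: print(onz("top",f2(*q),.092))
obs=[("top",f2(180,208),(32,32,92)),("top",f2(435,150),(32,-32,92)),("top",f2(505,415),(-32,-32,92)),("top",f2(240,487),(-32,32,92)),
("top",f2(65,168),(45,40,15)),("top",f2(147,515),(-45,40,15)),
("side",f3(661,208),(-32,32,92)),("side",f3(565,193),(32,32,92)),("side",f3(675,150),(-32,-32,92)),("side",f3(637,62),(0,0,168)),("top",f2(428,325),(0,0,168))]
s=least_squares(res,[.4,-.2,.2],loss='soft_l1')
print("stand",s.x,np.degrees(s.x[2]));print(res(s.x,True).round(1))
print("cup",onz("top",f1(500,205),.19),onz("top",f1(487,218),.134))
E
```

```text
riser [ 0.58854727 -0.0691431   0.03031285] 1.736798201734659
[[-0.6 -0.6]
 [ 1.3 -1. ]
 [ 0.7  0.6]
 [-0.8  0. ]
 [ 0.3 -0. ]
 [ 0.1 -0.4]
 [ 0.2  0.2]
 [ 0.8  0.2]
 [ 0.3  0.7]
 [ 0.1  0.7]
 [ 1.1 -0.9]
 [-1.3 -0.2]
 [ 0.7  2.1]
 [-1.4  1.3]]
[ 0.4668487 -0.2581297  0.092    ]
[ 0.48038625 -0.3169669   0.092     ]
[ 0.42000893 -0.33306478  0.092     ]
[ 0.40346131 -0.27194841  0.092     ]
stand [ 0.44283983 -0.29507261  0.2369382 ] 13.575558671417562
[[-0.8  0.2]
 [ 0.8 -0.5]
 [ 0.3  0.4]
 [-0.2 -0.4]
 [-0.2 -0.6]
 [ 0.3  1.2]
 [ 1.3  0.1]
 [-1.4 -0.4]
 [ 0.4 -0.6]
 [ 0.1  0.3]
 [-0.5 -0.2]]
cup [ 0.59343668 -0.10065142  0.19      ] [ 0.5946922  -0.10094989  0.134     ]
```

```bash
python3 -m inch '{"translation":[[0,0,0],[0,0,0],[0,0,0],[0,0,0],[0,0,0],[0,0,0],[0,0,0],[0,0,0],[0,0,0],[0,0,0]],"turn":[-8.5,-8.5,-8.5,-8.5,-8.5,-8.5,-8.5,-8.5,-8.5,-8.5],"hand":[6,6,6,6,6,6,6,6,6,6]}' 20; cat > go.py <<'E'
# go.py x y z ang : remaining shift in tool axes (cm) and turn for TCP target, from the present pose
import sys,numpy as np
from plant import env
s=env.get_state();p=np.array(s["eef_pos"]);R=np.array(s["eef_rot"])
t=np.array(list(map(float,sys.argv[1:4])));a=float(sys.argv[4])
ang=np.degrees(np.arctan2(R[1,0],R[0,0]))
print("t",round(s["t"],2),"pos",p.round(4),"ang",round(ang,2),"tilt",np.round(R[:2,2],4),"F",np.round(s["force"],2),"M",np.round(s["moment"],3),"gap",round(s["finger_gap"],4),"j",np.round(s["joints"],1))
d=(t-p)*100
print("shift now-axes cm",(R.T@d).round(2),"turn",round(-((a-ang+180)%360-180),2))
b=np.radians(a);Rt=np.array([[np.cos(b),np.sin(b),0],[np.sin(b),-np.cos(b),0],[0,0,-1]])
print("shift target-axes cm",(Rt.T@d).round(2))
E
python3 go.py .443 -.295 .24 103.6
```

```text
t: 1.15
eef_pos: [0.227, -0.5254, 0.2589]
eef_rot: [[0.943, 0.334, -0.002], [0.334, -0.943, 0.009], [0.001, -0.009, -1.0]]
force: [-1.0, 0.4, -0.2]
finger_gap: 0.0598
t 1.15 pos [ 0.227  -0.5254  0.2589] ang 19.51 tilt [-0.0017  0.0088] F [-1.02  0.37 -0.23] M [-0.049 -0.128  0.028] gap 0.0598 j [-78.5  10.6  92.4   0.   77.6 -98. ]
shift now-axes cm [ 28.05 -14.48   2.06] turn -84.09
shift target-axes cm [17.31 26.41  1.89]
```

```bash
python3 -m inch '{"translation":[[0,0,-0.1],[0,0,-0.1],[0,0,-0.1],[0,0,-0.1],[0,0,-0.1],[0,0,-0.1],[0,0,-0.1],[0,0,-0.1],[0,0,-0.1],[0,0,-0.1]],"turn":[-8.5,-8.5,-8.5,-8.5,-8.5,-8.5,-8.5,-8.5,-8.5,-7.5],"hand":[6,6,6,6,6,6,6,6,6,6]}' 20; python3 go.py .443 -.295 .24 103.6
```

```text
t: 2.15
eef_pos: [0.2425, -0.5194, 0.2648]
eef_rot: [[-0.22, 0.975, -0.024], [0.975, 0.22, 0.011], [0.016, -0.021, -1.0]]
force: [0.5, 0.2, 0.2]
finger_gap: 0.0602
t 2.15 pos [ 0.2425 -0.5194  0.2648] ang 102.69 tilt [-0.0237  0.011 ] F [0.48 0.18 0.2 ] M [ 0.099 -0.145  0.035] gap 0.0602 j [ -76.2   10.8   91.4   -1.2   78.7 -178.7]
shift now-axes cm [17.45 24.54  2.25] turn -0.91
shift target-axes cm [17.1  24.76  2.48]
```

```bash
python3 -m inch '{"translation":[[1.7,2.4,0.1],[1.7,2.4,0.1],[1.7,2.4,0.1],[1.7,2.4,0.1],[1.7,2.4,0.1],[1.7,2.4,0.1],[1.7,2.4,0.1],[1.7,2.4,0.1],[1.7,2.4,0.1],[0.5,0.8,0]],"turn":[0,0,0,0,0,0,0,0,0,0],"hand":[6,6,6,6,6,6,6,6,6,6]}' 20; python3 go.py .443 -.295 .24 103.6; python3 snap.py b wrist
```

```text
t: 3.15
eef_pos: [0.4319, -0.3071, 0.2502]
eef_rot: [[-0.218, 0.976, -0.026], [0.976, 0.219, 0.015], [0.021, -0.022, -1.0]]
force: [0.0, -0.6, -0.5]
finger_gap: 0.0598
t 3.15 pos [ 0.4319 -0.3071  0.2502] ang 102.6 tilt [-0.0261  0.0152] F [ 0.04 -0.6  -0.54] M [ 0.082 -0.112  0.036] gap 0.0598 j [ -48.     6.4   98.2   -0.5   77.1 -150.5]
shift now-axes cm [0.91 1.37 1.01] turn -1.0
shift target-axes cm [0.91 1.37 1.02]
{'t': 3.2, 'joints': [np.float64(-47.9461), np.float64(6.442), np.float64(98.1312), np.float64(-0.5335), np.float64(77.0688), np.float64(-150.4545)], 'qvel': [np.float64(-2.8011), np.float64(-0.0902), np.float64(-0.1111), np.float64(-0.9666), np.float64(-0.0577), np.float64(-2.8288)], 'joint_torque': [np.float64(-1.2348), np.float64(-38.9386), np.float64(-33.789), np.float64(-0.4455), np.float64(0.0935), np.float64(0.0549)], 'eef_pos': [np.float64(0.4321), np.float64(-0.307), np.float64(0.2503)], 'eef_rot': [np.float64(-0.2185), np.float64(0.9755), np.float64(-0.0259), np.float64(0.9756), np.float64(0.2189), np.float64(0.0152), np.float64(0.0205), np.float64(-0.022), np.float64(-0.9995)], 'force': [np.float64(0.1618), np.float64(0.7016), np.float64(-0.4639)], 'moment': [np.float64(0.0513), np.float64(-0.1758), np.float64(-0.019)], 'finger_gap': 0.06013132723292438}
```

View pics/b_wrist.png

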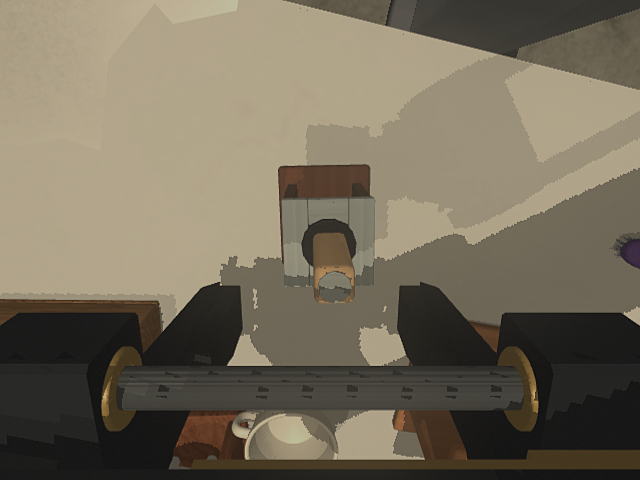

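```bash
python3 - <<'E'
from geo import *
p=json.load(open('pics/b_wrist.json'))
print(onz("wrist",(334,286),.168,p),onz("wrist",(329,243),.098,p))
for q in [(282,198),(374,197)]: print(onz("wrist",q,.092,p))
E
python3 go.py .443 -.295 .146 103.6
```

```text
[ 0.44470587 -0.29458147  0.168     ] [ 0.44254527 -0.29470882  0.098     ]
[ 0.42000667 -0.33222008  0.092     ]
[ 0.4060212  -0.27147218  0.092     ]
t 3.2 pos [ 0.4321 -0.307   0.2503] ang 102.62 tilt [-0.0259  0.0152] F [ 0.16  0.7  -0.46] M [ 0.051 -0.176 -0.019] gap 0.0601 j [ -47.9    6.4   98.1   -0.5   77.1 -150.5]
shift now-axes cm [ 0.72  1.56 10.41] turn -0.98
shift target-axes cm [ 0.91  1.34 10.43]
```

```bash
python3 -m inch '{"translation":[[0.4,0.8,0],[0.3,0.7,0],[0,0,1],[0,0,1.5],[0,0,1.5],[0,0,1.5],[0,0,1.5],[0,0,1.5],[0,0,1],[0,0,0.4]],"turn":[-0.5,-0.5,0,0,0,0,0,0,0,0],"hand":[6,6,6,6,6,6,6,6,6,6]}' 20; python3 go.py .443 -.2948 .146 103.6
```

```text
t: 4.2
eef_pos: [0.439, -0.3005, 0.1436]
eef_rot: [[-0.23, 0.973, -0.028], [0.973, 0.231, 0.014], [0.02, -0.024, -1.0]]
force: [-0.8, -0.3, -0.8]
finger_gap: 0.06
t 4.2 pos [ 0.439  -0.3005  0.1436] ang 103.32 tilt [-0.0282  0.0139] F [-0.8  -0.31 -0.83] M [ 0.031 -0.137 -0.032] gap 0.06 j [ -46.8   14.2  102.6   -0.7   64.9 -149.9]
shift now-axes cm [ 0.47  0.52 -0.24] turn -0.28
shift target-axes cm [ 0.46  0.53 -0.24]
```

```bash
python3 -m inch '{"translation":[[0.25,0.3,-0.15],[0.2,0.25,-0.1],[0,0,0],[0,0,0],[0,0,0],[0,0,0],[0,0,0],[0,0,0]],"turn":[-0.2,0,0,0,0,0,0,0],"hand":[6,6,4,2,1.5,1.5,1.5,1.5]}' 15; python3 go.py .443 -.2948 .146 103.6
```

```text
t: 5.0
eef_pos: [0.4446, -0.2957, 0.1483]
eef_rot: [[-0.234, 0.972, -0.026], [0.972, 0.234, 0.011], [0.017, -0.022, -1.0]]
force: [1.1, -0.6, -0.9]
finger_gap: 0.0218
t 5.0 pos [ 0.4446 -0.2957  0.1483] ang 103.53 tilt [-0.0257  0.0112] F [ 1.12 -0.61 -0.92] M [ 0.062 -0.176 -0.005] gap 0.0218 j [ -46.    13.9  102.3   -0.7   65.3 -149.3]
shift now-axes cm [ 0.12 -0.13  0.24] turn -0.07
shift target-axes cm [ 0.13 -0.13  0.23]
```

```bash
python3 -m inch '{"translation":[[0,0,-0.4],[0,0,-0.8],[0,0,-0.8],[0,0,-0.8],[0,0,-0.8],[0,0,-0.6],[0,0,-0.3],[0,0,0]],"turn":[0,0,0,0,0,0,0,0],"hand":[1.5,1.5,1.5,1.5,1.5,1.5,1.5,1.5]}' 10; python3 go.py .443 -.2948 .198 103.6;  python3 snap.py c side wrist | tail -c 200
```

```text
t: 5.8
eef_pos: [0.446, -0.2966, 0.1983]
eef_rot: [[-0.234, 0.972, -0.025], [0.972, 0.234, 0.01], [0.016, -0.022, -1.0]]
force: [0.2, -0.4, -1.6]
finger_gap: 0.0217
t 5.8 pos [ 0.446  -0.2966  0.1983] ang 103.52 tilt [-0.0247  0.0101] F [ 0.19 -0.36 -1.61] M [ 0.149 -0.123 -0.025] gap 0.0217 j [ -46.    10.3  100.2   -0.7   70.9 -149.3]
shift now-axes cm [ 0.25 -0.25  0.04] turn -0.08
shift target-axes cm [ 0.25 -0.25  0.03]
.float64(-0.9996)], 'force': [np.float64(0.4851), np.float64(0.8978), np.float64(-1.1183)], 'moment': [np.float64(0.153), np.float64(-0.2306), np.float64(0.0161)], 'finger_gap': 0.021833842607175167}
```

View pics/c_side.png

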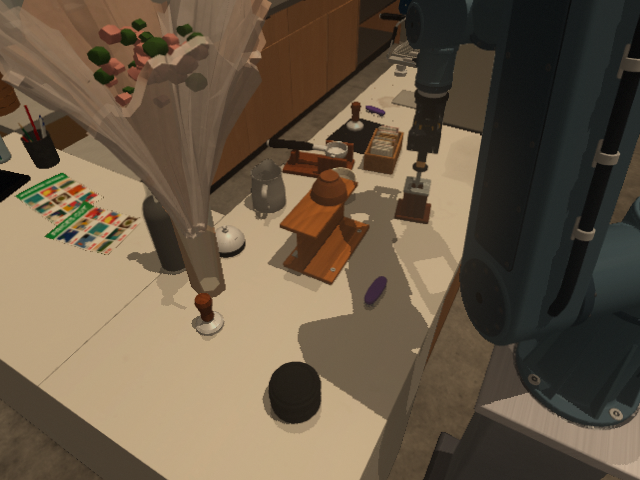

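View pics/c_wrist.png

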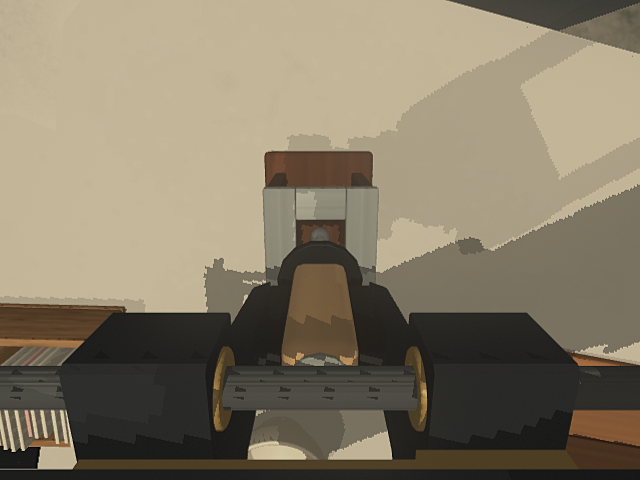

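```bash
python3 -m inch '{"translation":[[0,-0.5,0],[0,-0.5,0],[0,-0.9,0.05],[0,-0.9,0.1],[0,-0.85,0.2],[0,-0.85,0.25],[0,-0.8,0.35],[0,0,0]],"turn":[0,0,0,0,0,0,0,0],"hand":[1.5,1.5,1.5,1.5,1.5,1.5,1.5,1.5]}' 10; python3 go.py .443 -.2948 .198 103.6;  python3 snap.py d side wrist | tail -c 200
python3 -c "
import cv2
im=cv2.imread('pics/d_side.png');cv2.imwrite('pics/d_sc.png',cv2.resize(im[100:230,360:480],None,fx=5,fy=4.6,interpolation=cv2.INTER_CUBIC))"
```

```text
t: 6.7
eef_pos: [0.3893, -0.309, 0.1875]
eef_rot: [[-0.233, 0.972, -0.025], [0.972, 0.233, 0.013], [0.018, -0.021, -1.0]]
force: [1.1, -0.2, -1.5]
finger_gap: 0.0221
t 6.7 pos [ 0.3893 -0.309   0.1875] ang 103.48 tilt [-0.0247  0.0127] F [ 1.11 -0.19 -1.45] M [ 0.183 -0.349  0.026] gap 0.0221 j [ -51.8    6.3  106.1   -0.7   69.  -155. ]
shift now-axes cm [ 0.15  5.53 -1.17] turn -0.12
shift target-axes cm [ 0.12  5.56 -1.05]
float64(-0.9996)], 'force': [np.float64(-0.7751), np.float64(0.6538), np.float64(-0.4118)], 'moment': [np.float64(0.0668), np.float64(-0.0961), np.float64(0.0142)], 'finger_gap': 0.02170686890406131}
```

View pics/d_sc.png

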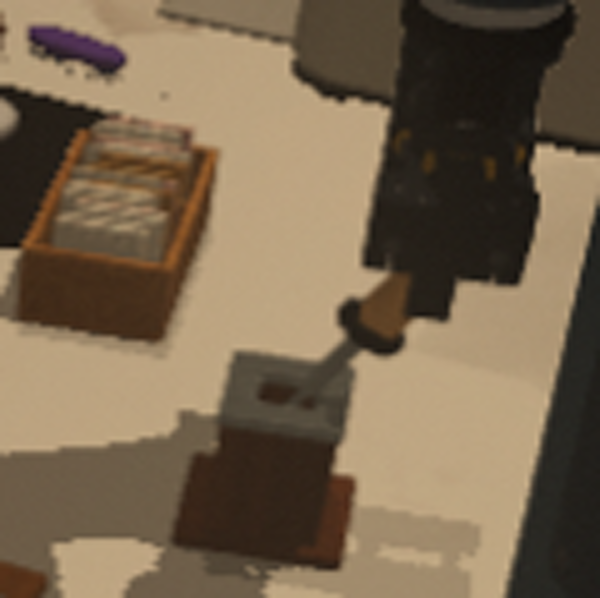

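View pics/d_wrist.png

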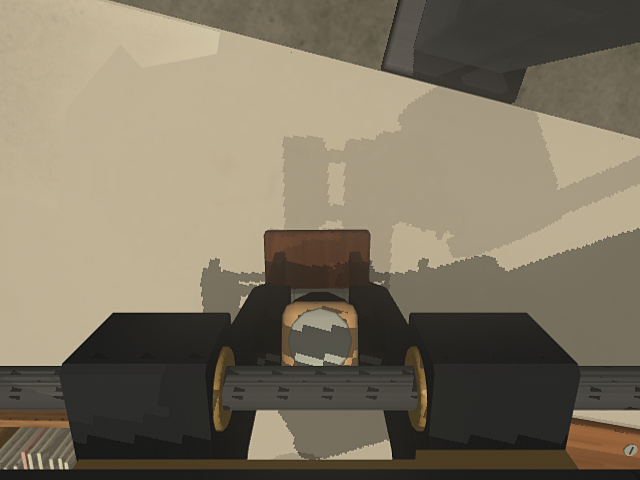

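```bash
python3 -m inch '{"translation":[[0,-0.8,0.45],[0,-0.75,0.5],[0,-0.75,0.6],[0,0,0]],"turn":[0,0,0,0],"hand":[1.5,1.5,1.5,1.5]}' 10; python3 go.py .443 -.2948 .198 103.6;  python3 snap.py e side top wrist | tail -c 200
python3 -c "
import cv2
im=cv2.imread('pics/e_side.png');cv2.imwrite('pics/e_sc.png',cv2.resize(im[140:230,370:480],None,fx=7,fy=6.5,interpolation=cv2.INTER_CUBIC))"
```

```text
t: 7.2
eef_pos: [0.3658, -0.3144, 0.1716]
eef_rot: [[-0.235, 0.972, -0.025], [0.972, 0.235, 0.012], [0.018, -0.021, -1.0]]
force: [0.2, -0.2, 0.1]
finger_gap: 0.0223
t 7.2 pos [ 0.3658 -0.3144  0.1716] ang 103.57 tilt [-0.0246  0.0123] F [ 0.25 -0.18  0.12] M [ 0.129 -0.275 -0.014] gap 0.0223 j [ -54.4    5.7  108.9   -0.8   66.9 -157.6]
shift now-axes cm [ 0.14  7.91 -2.8 ] turn -0.03
shift target-axes cm [ 0.09  7.96 -2.64]
oat64(-0.9997)], 'force': [np.float64(-0.4739), np.float64(-0.0186), np.float64(-1.673)], 'moment': [np.float64(0.0024), np.float64(-0.1295), np.float64(-0.0069)], 'finger_gap': 0.021731723809406845}
```

View pics/e_sc.png

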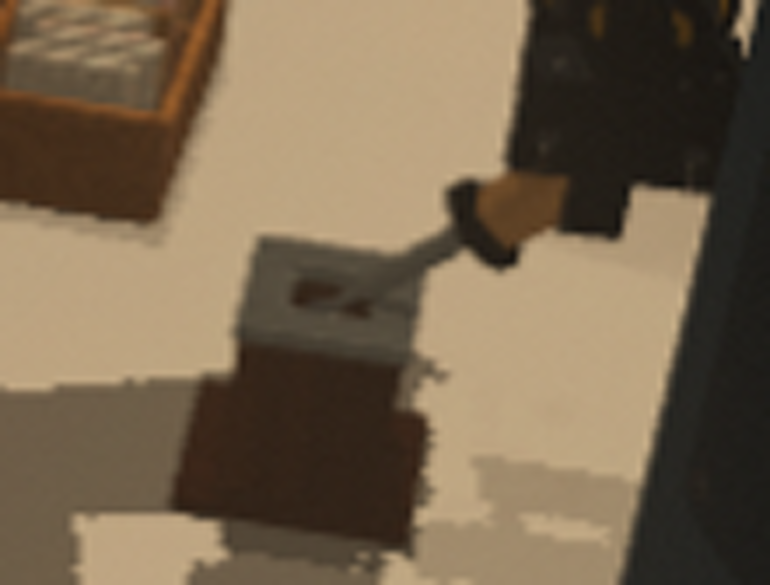

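View pics/e_wrist.png

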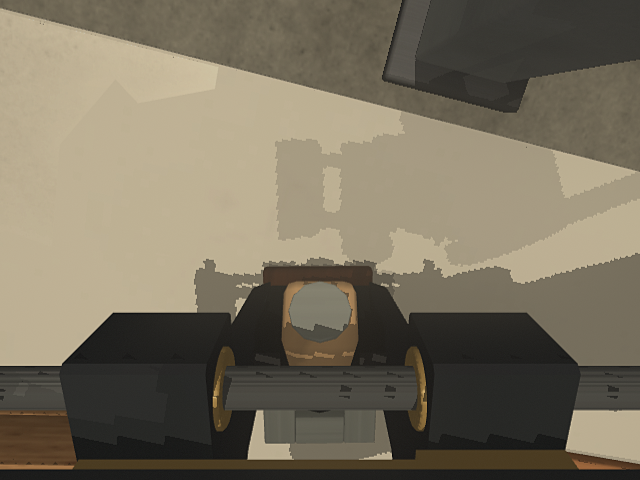

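```bash
cat > lean.py <<'E'
from geo import *
from scipy.optimize import least_squares
# fit lean angle & distance grasp->collar underside; obs list (cam,uv,pose,z_on_tool)
def fit(pose,obs,h0=.05,pull=.003):
    R=np.array(pose["R"]);p=np.array(pose["p"]);g=p+R@[0,0,.006]
    def pt(th,h,z,dy): 
        a=np.cos(th)*-R[:,2]-np.sin(th)*R[:,1]   # up the tool axis; leans to -y_tool
        return g+dy*R[:,1]+a*(z-h)
    def res(x):
        return np.concatenate([np.ravel([proj(n,pt(x[0],x[1],z,x[2]),pose)[0]-uv for n,uv,z in obs]),[(x[1]-h0)/pull,x[2]/.003]])
    s=least_squares(res,[.7,h0,0])
    print("lean",np.degrees(s.x[0]),"h",s.x[1],"dy",s.x[2],"res",s.fun.round(1))
    a=np.cos(s.x[0])*-R[:,2]-np.sin(s.x[0])*R[:,1]
    print("ball",pt(s.x[0],s.x[1],-.069,s.x[2]),"vs TCP",(R.T@(pt(s.x[0],s.x[1],-.069,s.x[2])-p)).round(4),"axis",a)
    return s.x
E
python3 - <<'E'
from lean import *
fit(json.load(open('pics/e_wrist.json')),[("wrist",(320,310),.076),("side",(370+480/7,140+222/6.5),.003)])
E
```

```text
lean 43.934789156389826 h 0.04904627048938243 dy 0.0004526400296808335 res [-0.8 -0.  -0.2  0.4 -0.3  0.2]
ball [ 0.44434903 -0.29431699  0.07965549] vs TCP [0.     0.0824 0.091 ] axis [-0.65690907 -0.17139198  0.73423107]
```

```bash
cat > gb.py <<'E'
# gb.py bx by bz(mm, riser) [tooly toolz]: shift to bring ball there
import sys;from geo import *
s=env.get_state();p=np.array(s["eef_pos"]);R=np.array(s["eef_rot"])
RX,RY,RA=.5885,-.0691,np.radians(1.74)
b=np.array(list(map(float,sys.argv[1:4])))/1000
loc=np.array([0,.0824,.091]) if len(sys.argv)<6 else np.array([0,float(sys.argv[4]),float(sys.argv[5])])
Rr=np.array([[np.cos(RA),-np.sin(RA),0],[np.sin(RA),np.cos(RA),0],[0,0,1]])
B=Rr@b+[RX,RY,0]
now=p+R@loc
print("t",round(s["t"],2),"TCP",p.round(4),"ang",round(np.degrees(np.arctan2(R[1,0],R[0,0])),2),"tilt",R[:2,2].round(4),"F",np.round(s["force"],1),"gap",round(s["finger_gap"],4),"j",np.round(s["joints"],0))
print("ball riser mm",((Rr.T@(now-[RX,RY,0]))*1000).round(1),"TCP riser",((Rr.T@(p-[RX,RY,0]))*1000).round(1))
print("shift cm",(R.T@(B-now)*100).round(2),"F riser",(Rr.T@np.array(s["force"])).round(2))
E
python3 -m inch '{"translation":[[0,0,-0.6],[0,0,-1],[0,0,-1],[0,0,-1],[0,0,-1],[0,0,-1],[0,0,-1],[0,0,-1],[0,0,-0.6],[0,0,0]],"turn":[0,0,0,0,3,3,3,2.5,0,0],"hand":[1.5,1.5,1.5,1.5,1.5,1.5,1.5,1.5,1.5,1.5]}' 15; python3 gb.py -60 75 60
```

```text
t: 8.35
eef_pos: [0.3705, -0.3169, 0.2666]
eef_rot: [[-0.032, 0.999, -0.02], [0.999, 0.032, 0.004], [0.005, -0.02, -1.0]]
force: [-1.0, 0.0, -0.6]
finger_gap: 0.0219
t 8.35 TCP [ 0.3705 -0.3169  0.2666] ang 91.84 tilt [-0.0199  0.004 ] F [-1.   0.  -0.6] gap 0.0219 j [ -54.   -1.  103.   -1.   78. -146.]
ball riser mm [-144.8 -240.5  173.9] TCP riser [-225.4 -241.1  266.6]
shift cm [31.48  8.76 11.37] F riser [-1.    0.04 -0.62]
```

```bash
python3 -m inch '{"translation":[[1.5,0,0],[3.3,0,0.1],[3.5,0.1,0.2],[3.5,0.3,0.2],[3.5,0.3,0.2],[3.5,0.3,0.2],[3.5,0.3,0.2],[3.5,0.3,0.2],[3,0.3,0.2],[1.5,0,0]],"turn":[0,0,0,0,0,0,0,0,0,0],"hand":[1.5,1.5,1.5,1.5,1.5,1.5,1.5,1.5,1.5,1.5]}' 20; python3 gb.py -60 75 60
```

```text
t: 9.35
eef_pos: [0.3722, 0.0046, 0.2476]
eef_rot: [[-0.036, 0.999, -0.026], [0.999, 0.036, 0.01], [0.011, -0.025, -1.0]]
force: [-0.4, -0.6, -0.6]
finger_gap: 0.0219
t 9.35 TCP [0.3722 0.0046 0.2476] ang 92.03 tilt [-0.0258  0.0103] F [-0.4 -0.6 -0.6] gap 0.0219 j [ -18.  -16.  119.    0.   78. -110.]
ball riser mm [-133.9   81.7  154.6] TCP riser [-214.    80.2  247.6]
shift cm [-0.81  7.63  9.26] F riser [-0.45 -0.6  -0.56]
```

```bash
python3 -m inch '{"translation":[[-0.2,0.4,0.6],[-0.2,0.9,1.1],[-0.1,1,1.2],[-0.1,1,1.2],[-0.1,1,1.2],[0,1,1.2],[0,1,1.2],[0,0.7,0.9],[0,0.4,0.4],[0,0,0]],"turn":[0,0,0,0,0,0,0,0,0,0],"hand":[1.5,1.5,1.5,1.5,1.5,1.5,1.5,1.5,1.5,1.5]}' 20; python3 gb.py -25 75 26; python3 snap.py f side wrist top| tail -c 100
python3 -c "
import cv2
im=cv2.imread('pics/f_side.png');cv2.imwrite('pics/f_sc.png',cv2.resize(im[140:290,270:420],None,fx=5,fy=4,interpolation=cv2.INTER_CUBIC))"
```

```text
t: 10.35
eef_pos: [0.4411, 0.0019, 0.1452]
eef_rot: [[-0.044, 0.998, -0.033], [0.999, 0.044, 0.011], [0.012, -0.033, -0.999]]
force: [0.1, -0.1, -0.9]
finger_gap: 0.022
t 10.35 TCP [0.4411 0.0019 0.1452] ang 92.51 tilt [-0.0334  0.0109] F [ 0.1 -0.1 -0.9] gap 0.022 j [ -15.    3.  115.    0.   64. -108.]
ball riser mm [-65.8  77.6  51.6] TCP riser [-145.1   75.4  145.2]
shift cm [-0.35  4.16  2.42] F riser [ 0.1  -0.07 -0.86]
 [np.float64(0.0512), np.float64(-0.1246), np.float64(-0.0572)], 'finger_gap': 0.02190385952229688}
```

View pics/f_side.png

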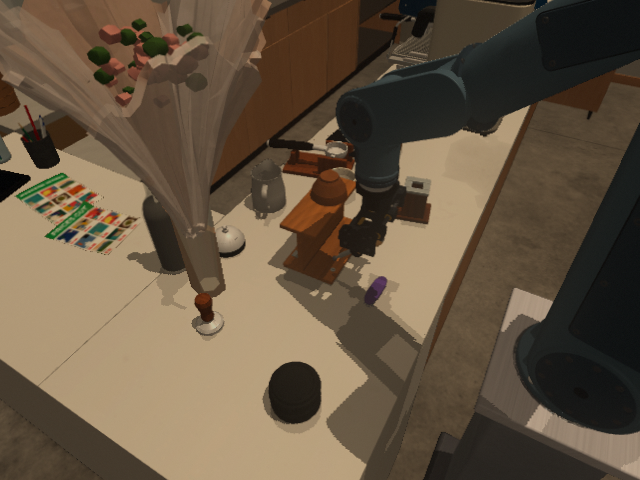

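View pics/f_wrist.png

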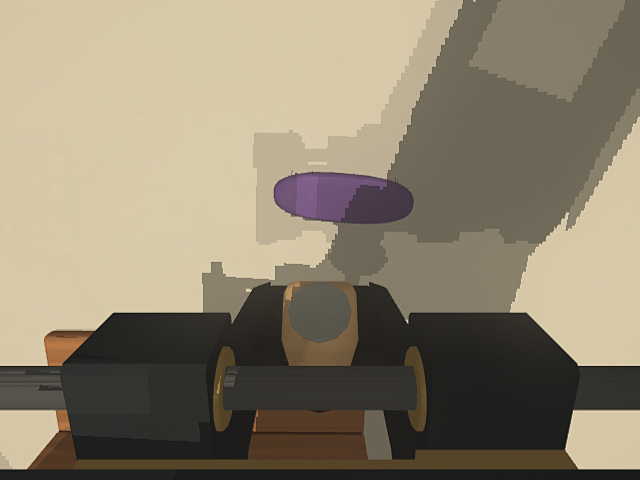

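View pics/f_top.png

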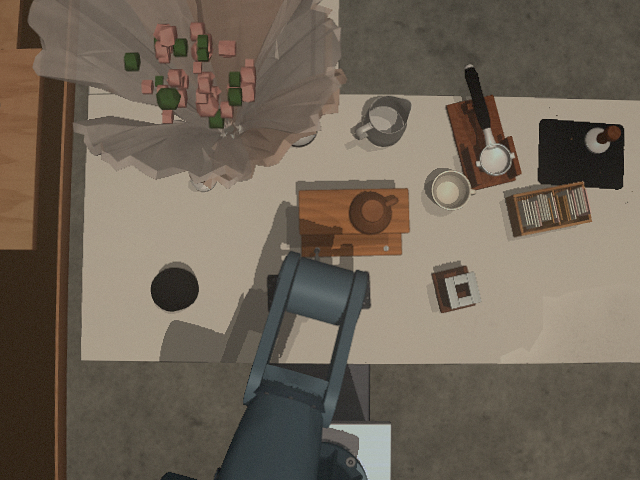

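```bash
python3 -c "
from geo import *
im=cv2.imread('pics/f_side.png');
p=json.load(open('pics/f_side.json'));R=np.array(p['R']);P=np.array(p['p'])
print(proj('side',P+R@[0,.0824,.091]),proj('top',P+R@[0,.0824,.091]))
cv2.imwrite('pics/f_sc.png',cv2.resize(im[210:285,280:380],None,fx=8,fy=8,interpolation=cv2.INTER_CUBIC))"
```

```text
[[334.82215642 259.51531004]] [[315.8546403  251.33438767]]
```

View pics/f_sc.png

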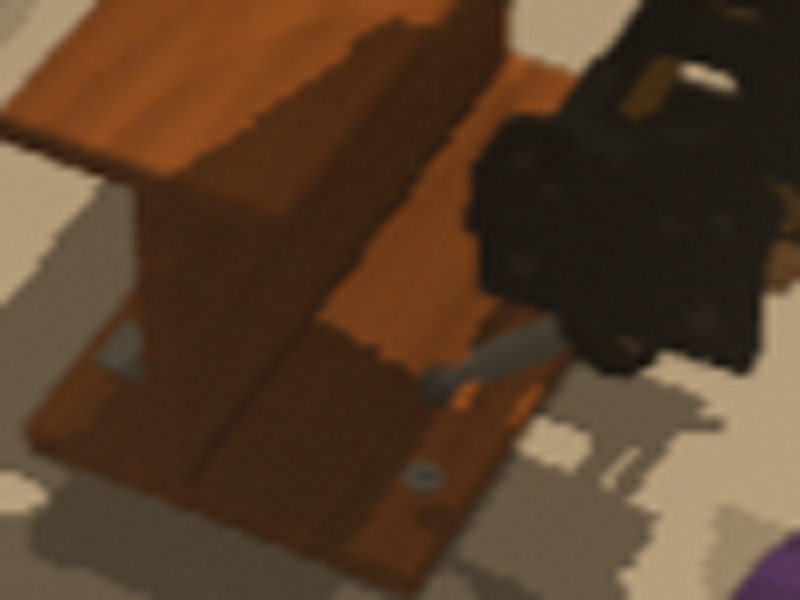

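```bash
python3 -m inch '{"translation":[[-0.15,0.5,0.3],[-0.15,0.7,0.5],[0,0.7,0.5],[0,0.6,0.3],[0,0.4,0.2],[0,0,-0.05],[0,0,-0.05]],"turn":[0.3,0.3,0,0,0,0,0],"hand":[1.5,1.5,1.5,1.5,1.5,1.5,1.5]}' 20; python3 gb.py -6 76 18
```

```text
t: 11.2
eef_pos: [0.4734, -0.0002, 0.1281]
eef_rot: [[-0.033, 0.999, -0.029], [0.999, 0.033, 0.01], [0.011, -0.028, -1.0]]
force: [-0.8, 0.7, -1.0]
finger_gap: 0.022
t 11.2 TCP [ 4.734e-01 -2.000e-04  1.281e-01] ang 91.88 tilt [-0.0288  0.0096] F [-0.8  0.7 -1. ] gap 0.022 j [ -15.    9.  112.    0.   62. -106.]
ball riser mm [-33.2  73.6  34.8] TCP riser [-113.    72.4  128.1]
shift cm [0.22 2.77 1.6 ] F riser [-0.82  0.68 -1.04]
```

```bash
python3 -m inch '{"translation":[[0.1,0.5,0.2],[0.1,0.6,0.3],[0.05,0.5,0.25],[0,0.3,0.15],[0,0.2,0.05],[0,0,-0.05]],"turn":[0,0,0,0,0,0],"hand":[1.5,1.5,1.5,1.5,1.5,1.5]}' 20; python3 gb.py -6 76 18;python3 snap.py g side wrist| tail -c 100
python3 -c "
from geo import *
im=cv2.imread('pics/g_side.png');
p=json.load(open('pics/g_side.json'));R=np.array(p['R']);P=np.array(p['p'])
print(proj('side',P+R@[0,.0824,.091]))
cv2.imwrite('pics/g_sc.png',cv2.resize(im[210:285,280:380],None,fx=8,fy=8,interpolation=cv2.INTER_CUBIC))"
```

```text
t: 11.8
eef_pos: [0.4959, 0.0035, 0.1178]
eef_rot: [[-0.033, 0.999, -0.028], [0.999, 0.033, 0.01], [0.01, -0.028, -1.0]]
force: [-0.3, 0.3, -0.7]
finger_gap: 0.022
t 11.8 TCP [0.4959 0.0035 0.1178] ang 91.9 tilt [-0.0285  0.0095] F [-0.3  0.3 -0.7] gap 0.022 j [ -13.   12.  109.    0.   61. -105.]
ball riser mm [-10.6  76.6  24.5] TCP riser [-90.4  75.4 117.8]
shift cm [-0.07  0.48  0.64] F riser [-0.25  0.34 -0.67]
 [np.float64(0.023), np.float64(-0.1398), np.float64(-0.0631)], 'finger_gap': 0.021580050106480904}
[[313.56254669 259.46537056]]
```

View pics/g_sc.png

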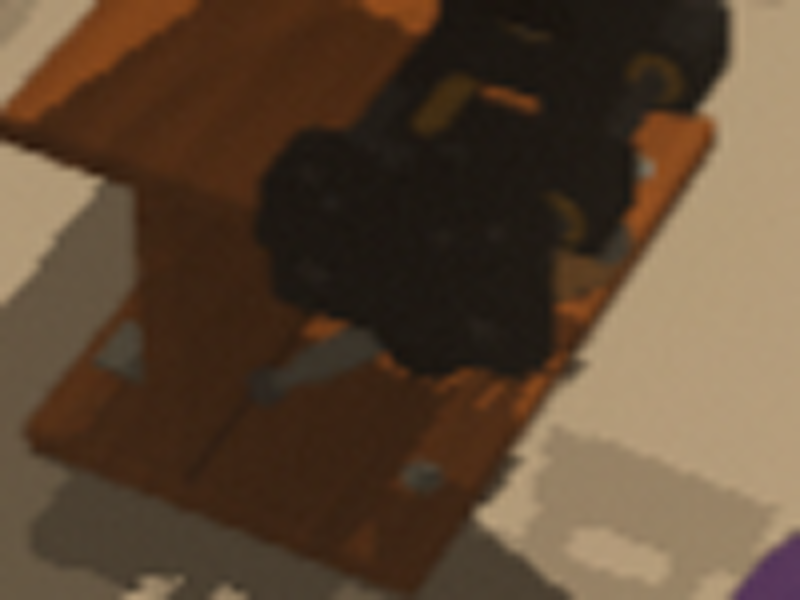

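View pics/g_wrist.png

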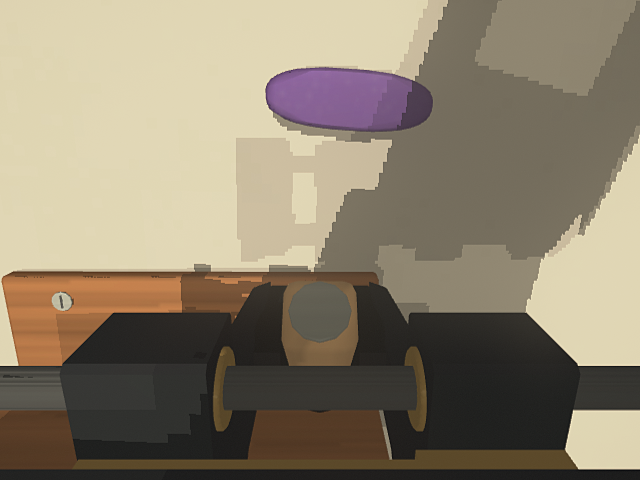

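```bash
python3 - <<'E'
from geo import *
p=json.load(open('pics/g_wrist.json'))
q=onz("wrist",(62,301),.012,p)
a=np.radians(1.74);d=q[:2]-[.5885,-.0691]
print(q,"riser",1000*np.array([d[0]*np.cos(a)+d[1]*np.sin(a),-d[0]*np.sin(a)+d[1]*np.cos(a)]))
for u in [(12,275),(380,273),(200,272)]:
    q=onz("wrist",u,.012,p);d=q[:2]-[.5885,-.0691];print(1000*np.array([d[0]*np.cos(a)+d[1]*np.sin(a),-d[0]*np.sin(a)+d[1]*np.cos(a)]))
E
```

```text
[ 0.53378272 -0.1447291   0.012     ] riser [-56.98846155 -73.93278517]
[-73.25311726 -99.9297118 ]
[-74.03532084 111.77187333]
[-74.86360175   7.85362941]
```

```bash
python3 -m inch '{"translation":[[0,0.2,0.2],[0,0.2,0.2],[0,0.1,0.1],[0,0,0]],"turn":[0,0,0,0],"hand":[1.5,1.5,1.5,1.5]}' 20; python3 gb.py -6 76 18; python3 -m inch '{"translation":[[0,0.1,0.1],[0,0.05,0]],"turn":[0,0],"hand":[1.5,1.5]}' 20; python3 gb.py -6 76 18
```

```text
t: 12.3
eef_pos: [0.5003, 0.0037, 0.1125]
eef_rot: [[-0.033, 0.999, -0.029], [0.999, 0.033, 0.01], [0.01, -0.029, -1.0]]
force: [-2.1, -0.7, -0.1]
finger_gap: 0.0217
t 12.3 TCP [0.5003 0.0037 0.1125] ang 91.89 tilt [-0.0292  0.0095] F [-2.1 -0.7 -0.1] gap 0.0217 j [ -13.   13.  108.    0.   60. -105.]
ball riser mm [-6.2 76.7 19.2] TCP riser [-86.   75.5 112.5]
shift cm [-0.07  0.03  0.12] F riser [-2.11 -0.63 -0.11]
t: 12.5
eef_pos: [0.5013, 0.0038, 0.1112]
eef_rot: [[-0.033, 0.999, -0.03], [0.999, 0.033, 0.01], [0.011, -0.03, -0.999]]
force: [-1.2, -0.7, -0.8]
finger_gap: 0.0217
t 12.5 TCP [0.5013 0.0038 0.1112] ang 91.89 tilt [-0.0304  0.0096] F [-1.2 -0.7 -0.8] gap 0.0217 j [ -13.   14.  108.    0.   60. -105.]
ball riser mm [-5.3 76.7 17.7] TCP riser [-84.9  75.5 111.2]
shift cm [-0.07 -0.07 -0.02] F riser [-1.24 -0.68 -0.75]
```

```bash
python3 -m inch '{"translation":[[0,0.1,0.1],[0,0.1,0.05]],"turn":[0,0],"hand":[1.5,1.5]}' 20; python3 gb.py -6 76 18; python3 -m inch '{"translation":[[0,0.05,0.1],[0,0,0]],"turn":[0,0],"hand":[1.5,1.5]}' 20; python3 gb.py -6 76 18;  python3 snap.py h side | tail -c 100; python3 gb.py -6 76 18
python3 -c "
from geo import *
im=cv2.imread('pics/h_side.png');
p=json.load(open('pics/h_side.json'));R=np.array(p['R']);P=np.array(p['p'])
print(proj('side',P+R@[0,.0824,.091]))
cv2.imwrite('pics/h_sc.png',cv2.resize(im[210:285,280:380],None,fx=8,fy=8,interpolation=cv2.INTER_CUBIC))"
```

```text
t: 12.7
eef_pos: [0.503, 0.004, 0.1095]
eef_rot: [[-0.033, 0.999, -0.031], [0.999, 0.033, 0.01], [0.011, -0.031, -0.999]]
force: [-1.4, -0.1, -0.3]
finger_gap: 0.0219
t 12.7 TCP [0.503  0.004  0.1095] ang 91.89 tilt [-0.0314  0.0097] F [-1.4 -0.1 -0.3] gap 0.0219 j [ -13.   14.  108.    0.   60. -105.]
ball riser mm [-3.7 76.8 15.9] TCP riser [-83.3  75.6 109.5]
shift cm [-0.08 -0.23 -0.2 ] F riser [-1.44 -0.1  -0.35]
t: 12.9
eef_pos: [0.5032, 0.004, 0.1082]
eef_rot: [[-0.033, 0.999, -0.032], [0.999, 0.033, 0.01], [0.011, -0.032, -0.999]]
force: [-1.5, -0.2, -0.0]
finger_gap: 0.0217
t 12.9 TCP [0.5032 0.004  0.1082] ang 91.89 tilt [-0.0323  0.0097] F [-1.5 -0.2 -0. ] gap 0.0217 j [ -13.   14.  108.    0.   60. -105.]
ball riser mm [-3.6 76.9 14.6] TCP riser [-83.   75.7 108.2]
shift cm [-0.08 -0.25 -0.33] F riser [-1.52 -0.13 -0.01]
 [np.float64(0.0372), np.float64(0.2485), np.float64(-0.0208)], 'finger_gap': 0.021909750095206747}
t 12.95 TCP [0.5033 0.004  0.1083] ang 91.89 tilt [-0.0321  0.0097] F [-2.4 -0.7 -0.5] gap 0.0219 j [ -13.   14.  108.    0.   60. -105.]
ball riser mm [-3.5 76.9 14.7] TCP riser [-83.   75.7 108.3]
shift cm [-0.08 -0.26 -0.32] F riser [-2.38 -0.6  -0.46]
[[310.93704575 261.48502708]]
```

View pics/h_sc.png

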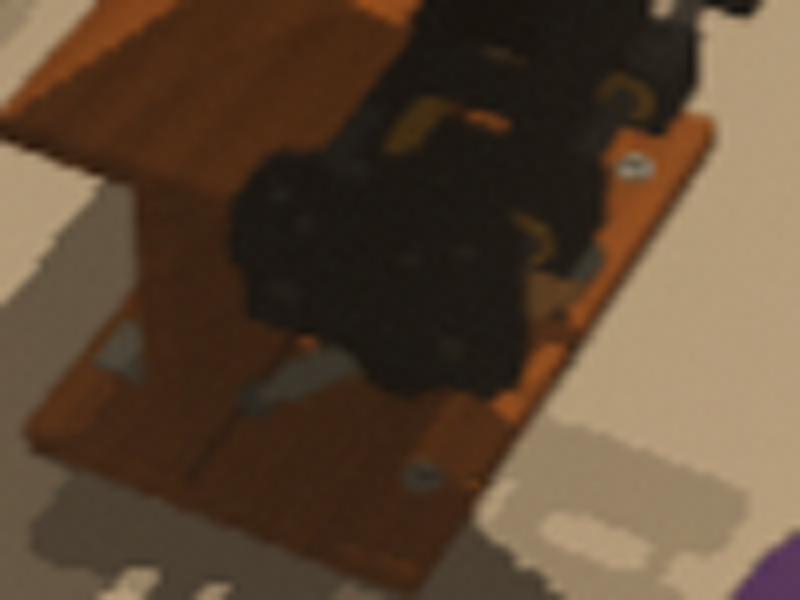

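```bash
python3 -m inch '{"translation":[[0,0,0.1],[0,0,0.1]],"turn":[0,0],"hand":[1.5,1.5]}' 20; python3 gb.py -6 76 18; python3 -m inch '{"translation":[[0,0,0.05],[0,0,0]],"turn":[0,0],"hand":[1.5,1.5]}' 20; python3 gb.py -6 76 18
```

```text
t: 13.15
eef_pos: [0.5032, 0.004, 0.1062]
eef_rot: [[-0.033, 0.999, -0.032], [0.999, 0.033, 0.01], [0.011, -0.032, -0.999]]
force: [-2.1, -0.3, 0.3]
finger_gap: 0.0217
t 13.15 TCP [0.5032 0.004  0.1062] ang 91.9 tilt [-0.0321  0.0097] F [-2.1 -0.3  0.3] gap 0.0217 j [ -13.   14.  108.    0.   60. -105.]
ball riser mm [-3.6 76.9 12.7] TCP riser [-83.   75.7 106.2]
shift cm [-0.08 -0.26 -0.53] F riser [-2.14 -0.2   0.33]
t: 13.35
eef_pos: [0.5034, 0.004, 0.1058]
eef_rot: [[-0.033, 0.999, -0.032], [0.999, 0.033, 0.01], [0.011, -0.031, -0.999]]
force: [-1.1, -1.2, 0.5]
finger_gap: 0.0222
t 13.35 TCP [0.5034 0.004  0.1058] ang 91.89 tilt [-0.0315  0.0097] F [-1.1 -1.2  0.5] gap 0.0222 j [ -13.   14.  108.    0.   60. -105.]
ball riser mm [-3.3 76.9 12.2] TCP riser [-82.9  75.7 105.8]
shift cm [-0.08 -0.28 -0.57] F riser [-1.12 -1.22  0.46]
```

```bash
python3 -m inch '{"translation":[[-0.2,0,0],[-0.35,0,0],[-0.35,0,0],[-0.35,0,0],[-0.35,0,0],[-0.35,0,0]],"turn":[0,0,0,0,0,0],"hand":[1.5,1.5,1.5,1.5,1.5,1.5]}' 20; python3 gb.py -6 76 18
```

```text
t: 13.95
eef_pos: [0.504, -0.0157, 0.1056]
eef_rot: [[-0.034, 0.999, -0.032], [0.999, 0.035, 0.012], [0.013, -0.031, -0.999]]
force: [-2.2, 1.1, 1.4]
finger_gap: 0.0217
t 13.95 TCP [ 0.504  -0.0157  0.1056] ang 91.96 tilt [-0.0317  0.0116] F [-2.2  1.1  1.4] gap 0.0217 j [ -15.   14.  108.    0.   60. -107.]
ball riser mm [-3.4 57.4 12. ] TCP riser [-82.9  55.9 105.6]
shift cm [ 1.87 -0.27 -0.56] F riser [-2.19  1.21  1.4 ]
```

```bash
python3 -m inch '{"translation":[[-0.35,0,0],[-0.37,0,0],[-0.37,0,0],[-0.37,0,0],[-0.37,0,0],[-0.37,0,0],[-0.37,0,0],[-0.37,0,0]],"turn":[0.1,0,0,0,0,0,0,0],"hand":[1.5,1.5,1.5,1.5,1.5,1.5,1.5,1.5]}' 20; python3 gb.py -6 76 18
```

```text
t: 14.75
eef_pos: [0.505, -0.048, 0.1052]
eef_rot: [[-0.032, 0.999, -0.032], [0.999, 0.032, 0.012], [0.013, -0.031, -0.999]]
force: [-1.1, 2.1, 1.0]
finger_gap: 0.022
t 14.75 TCP [ 0.505  -0.048   0.1052] ang 91.83 tilt [-0.0317  0.0116] F [-1.1  2.1  1. ] gap 0.022 j [ -19.   15.  107.    0.   60. -111.]
ball riser mm [-3.3 24.9 11.7] TCP riser [-82.8  23.6 105.2]
shift cm [ 5.12 -0.28 -0.56] F riser [-1.    2.15  0.96]
```

```bash
python3 -m inch '{"translation":[[-0.33,0,0],[-0.35,0,0],[-0.35,0,0],[-0.35,0,-0.01],[-0.35,0,0],[-0.35,0,-0.01],[-0.35,0,0],[-0.35,0,0]],"turn":[0,0,0,0,0,0,0,0],"hand":[1.5,1.5,1.5,1.5,1.5,1.5,1.5,1.5]}' 20; python3 gb.py -6 76 18;python3 snap.py i side | tail -c 100
python3 -c "
from geo import *
im=cv2.imread('pics/i_side.png');
p=json.load(open('pics/i_side.json'));R=np.array(p['R']);P=np.array(p['p'])
print(proj('side',P+R@[0,.0824,.091]))
cv2.imwrite('pics/i_sc.png',cv2.resize(im[200:275,290:390],None,fx=8,fy=8,interpolation=cv2.INTER_CUBIC))"
```

```text
t: 15.55
eef_pos: [0.506, -0.0784, 0.1051]
eef_rot: [[-0.032, 0.999, -0.032], [0.999, 0.032, 0.012], [0.013, -0.031, -0.999]]
force: [-1.3, 2.2, 1.5]
finger_gap: 0.0221
t 15.55 TCP [ 0.506  -0.0784  0.1051] ang 91.83 tilt [-0.0317  0.0116] F [-1.3  2.2  1.5] gap 0.0221 j [ -22.   15.  106.   -0.   60. -114.]
ball riser mm [-3.3 -5.4 11.5] TCP riser [-82.8  -6.8 105.1]
shift cm [ 8.15 -0.28 -0.53] F riser [-1.22  2.21  1.52]
 [np.float64(0.1335), np.float64(0.1786), np.float64(-0.0327)], 'finger_gap': 0.021858130970837695}
[[326.6552478 240.9102693]]
```

View pics/i_sc.png

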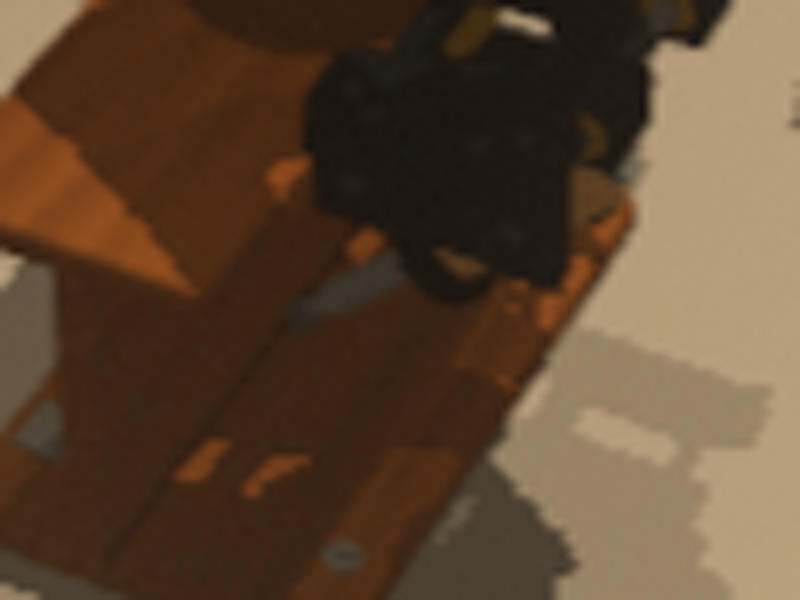

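```bash
python3 -m inch '{"translation":[[-0.33,0,0],[-0.35,0,0],[-0.35,0,0],[-0.35,0,0],[-0.35,0,-0.01],[-0.35,0,0],[-0.35,0,0],[-0.35,0,0],[-0.35,0,0]],"turn":[0,0,0,0,0,0,0,0,0],"hand":[1.5,1.5,1.5,1.5,1.5,1.5,1.5,1.5,1.5]}' 20; python3 gb.py -6 -76 18
```

```text
t: 16.5
eef_pos: [0.507, -0.1126, 0.1048]
eef_rot: [[-0.032, 0.999, -0.032], [0.999, 0.033, 0.011], [0.012, -0.031, -0.999]]
force: [-0.7, 1.8, 0.3]
finger_gap: 0.0221
t 16.5 TCP [ 0.507  -0.1126  0.1048] ang 91.84 tilt [-0.0317  0.0114] F [-0.7  1.8  0.3] gap 0.0221 j [ -26.   16.  105.   -0.   60. -117.]
ball riser mm [ -3.2 -39.7  11.2] TCP riser [-82.7 -41.  104.8]
shift cm [-3.62 -0.31 -0.71] F riser [-0.67  1.77  0.31]
```

```bash
python3 -m inch '{"translation":[[-0.33,0,0],[-0.35,0,0],[-0.35,0,0],[-0.35,0,-0.01],[-0.35,0,0],[-0.35,0,0],[-0.35,0,-0.01],[-0.35,0,0],[-0.35,0,0],[-0.2,0,0]],"turn":[0,0,0,0,0,0,0,0,0,0],"hand":[1.5,1.5,1.5,1.5,1.5,1.5,1.5,1.5,1.5,1.5]}' 20; python3 gb.py -6 -76 18;python3 snap.py j side wrist| tail -c 100
python3 -c "
from geo import *
im=cv2.imread('pics/j_side.png');
a=np.radians(1.74);Rr=np.array([[np.cos(a),-np.sin(a),0],[np.sin(a),np.cos(a),0],[0,0,1]])
for y in (-70,-73,-76): print(proj('side',Rr@[-.006,y/1000,.018]+[.5885,-.0691,0]))
print(proj('side',Rr@[-.006,-.0054,.018]+[.5885,-.0691,0]),proj('side',Rr@[-.06,-.075,.012]+[.5885,-.0691,0]))
cv2.imwrite('pics/j_sc.png',cv2.resize(im[190:250,300:380],None,fx=10,fy=10,interpolation=cv2.INTER_CUBIC))"
```

```text
t: 17.5
eef_pos: [0.5082, -0.1492, 0.1046]
eef_rot: [[-0.032, 0.999, -0.032], [0.999, 0.032, 0.011], [0.012, -0.031, -0.999]]
force: [-1.9, 2.7, 1.9]
finger_gap: 0.0219
t 17.5 TCP [ 0.5082 -0.1492  0.1046] ang 91.83 tilt [-0.0317  0.0113] F [-1.9  2.7  1.9] gap 0.0219 j [ -29.   17.  104.   -0.   61. -121.]
ball riser mm [ -3.2 -76.3  11.1] TCP riser [-82.7 -77.6 104.6]
shift cm [ 0.04 -0.3  -0.68] F riser [-1.81  2.74  1.91]
': [np.float64(0.1549), np.float64(0.1266), np.float64(0.0537)], 'finger_gap': 0.02176185591025925}
[[339.0207364 223.9623753]]
[[339.52849251 223.27417507]]
[[340.0344986  222.58834438]]
[[327.64511466 239.37998463]] [[358.99440356 231.02809727]]
```

View pics/j_sc.png

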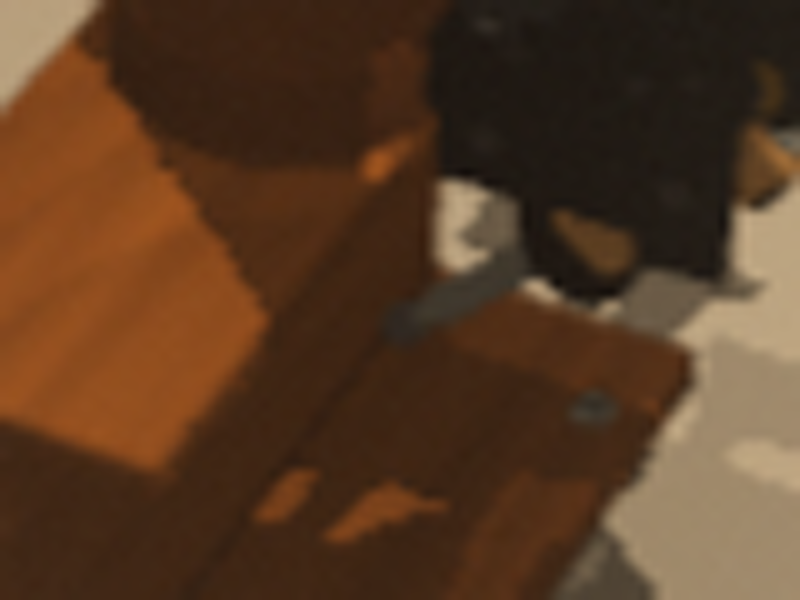

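View pics/j_wrist.png

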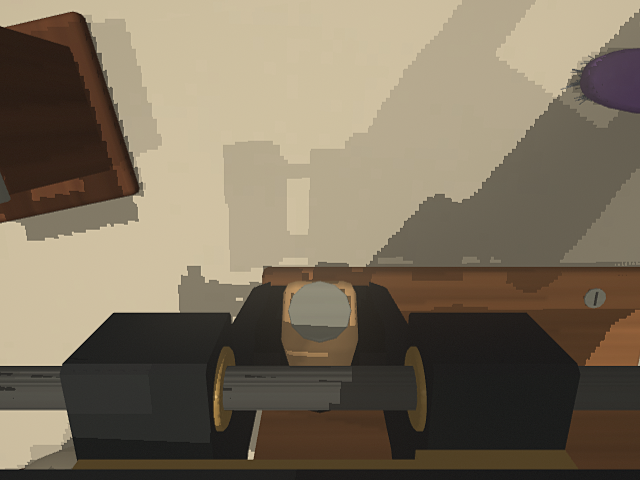

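```bash
python3 - <<'E'
from geo import *
p=json.load(open('pics/j_wrist.json'))
q=onz("wrist",(596,298),.012,p)
a=np.radians(1.74);d=q[:2]-[.5885,-.0691]
print(q,"riser",1000*np.array([d[0]*np.cos(a)+d[1]*np.sin(a),-d[0]*np.sin(a)+d[1]*np.cos(a)]))
E
python3 -m inch '{"translation":[[-0.12,0,0],[0,0,0]],"turn":[0,0],"hand":[1.5,1.5]}' 20; python3 gb.py -6 -76 18
```

```text
[0.53000951 0.0070283  0.012     ] riser [-56.15195398  77.86920731]
t: 17.8
eef_pos: [0.5083, -0.1508, 0.1047]
eef_rot: [[-0.032, 0.999, -0.032], [0.999, 0.032, 0.011], [0.012, -0.031, -0.999]]
force: [-1.9, 0.7, 2.0]
finger_gap: 0.0217
t 17.8 TCP [ 0.5083 -0.1508  0.1047] ang 91.81 tilt [-0.0315  0.0105] F [-1.9  0.7  2. ] gap 0.0217 j [ -29.   17.  104.   -0.   61. -121.]
ball riser mm [ -3.1 -78.   11.1] TCP riser [-82.6 -79.2 104.7]
shift cm [ 0.21 -0.31 -0.67] F riser [-1.89  0.73  1.95]
```

```bash
python3 -m inch '{"translation":[[0,-0.4,-0.4],[0,-0.8,-0.8],[0,-1.2,-0.8],[0,-1.5,-0.8],[0,-1.5,-1],[0,-1.5,-2],[0,-1.5,-2],[0,-1,-2],[0,-0.5,-1.5],[0,0,-0.3]],"turn":[0,0,0,0,0,0,0,0,0,0],"hand":[1.5,1.5,1.5,1.5,1.5,1.5,1.5,1.5,1.5,1.5]}' 20; python3 go.py .366 -.3144 .26 103.57; python3 snap.py k side wrist| tail -c 100
python3 -c "
from geo import *
p=json.load(open('pics/k_side.json'));R=np.array(p['R']);P=np.array(p['p'])
u=proj('side',P+R@[0,.0824,.091])[0];print(u)
im=cv2.imread('pics/k_side.png');x,y=int(u[0])-30,int(u[1])-50;print(x,y)
cv2.imwrite('pics/k_sc.png',cv2.resize(im[y:y+75,x:x+100],None,fx=8,fy=8,interpolation=cv2.INTER_CUBIC))"
```

```text
t: 18.8
eef_pos: [0.407, -0.1565, 0.2317]
eef_rot: [[-0.031, 0.999, -0.025], [1.0, 0.031, 0.003], [0.004, -0.024, -1.0]]
force: [-0.2, -0.4, -1.3]
finger_gap: 0.022
t 18.8 pos [ 0.407  -0.1565  0.2317] ang 91.75 tilt [-0.0245  0.0029] F [-0.17 -0.44 -1.31] M [-0.019 -0.155 -0.005] gap 0.022 j [ -36.2   -5.3  112.2   -0.7   74.3 -127.8]
shift now-axes cm [-15.65  -4.65  -2.78] turn -11.82
shift target-axes cm [-14.39  -7.69  -2.83]
': [np.float64(0.09), np.float64(-0.1168), np.float64(0.0189)], 'finger_gap': 0.022135384308161397}
[380.49975549 194.85350981]
350 144
```

View pics/k_sc.png

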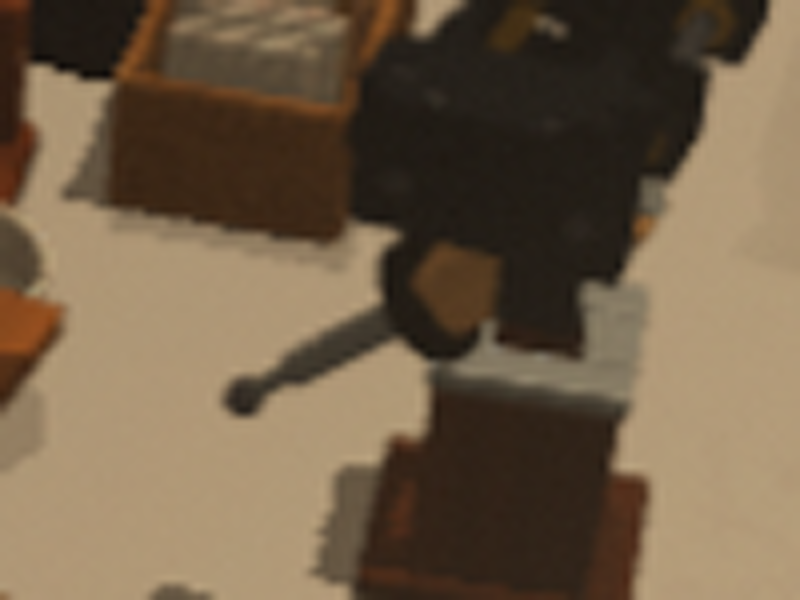

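View pics/k_wrist.png

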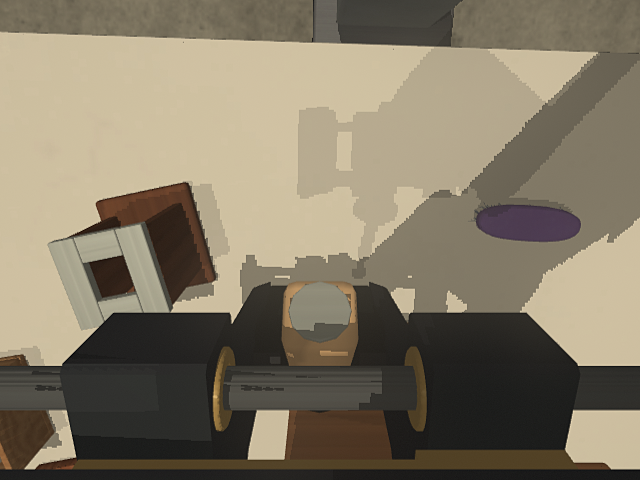

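```bash
python3 -m inch '{"translation":[[-1,-0.3,-0.5],[-2,-0.6,-0.5],[-2.2,-0.6,-0.4],[-2.2,-0.6,-0.3],[-2.2,-0.6,-0.3],[-2.2,-0.6,-0.2],[-1.7,-0.5,-0.1],[-0.8,-0.3,-0.05],[0,0,-0.05],[0,0,-0.05]],"turn":[0,0,0,0,0,0,0,-4,-4,-3.5],"hand":[1.5,1.5,1.5,1.5,1.5,1.5,1.5,1.5,1.5,1.5]}' 20; python3 go.py .366 -.3144 .25 103.57
```

```text
t: 19.9
eef_pos: [0.3664, -0.3098, 0.2474]
eef_rot: [[-0.238, 0.971, -0.037], [0.971, 0.238, 0.013], [0.022, -0.033, -0.999]]
force: [-0.1, 0.1, -0.5]
finger_gap: 0.0217
t 19.9 pos [ 0.3664 -0.3098  0.2474] ang 103.76 tilt [-0.0369  0.0135] F [-0.12  0.15 -0.52] M [ 0.079 -0.156  0.014] gap 0.0217 j [ -53.7    0.3  105.    -1.3   76.6 -157.1]
shift now-axes cm [-0.43 -0.15 -0.27] turn 0.19
shift target-axes cm [-0.43 -0.14 -0.26]
```

```bash
cat > gs.py <<'E'
# gs.py bx by bz(mm, stand) [y z loc]
import sys;from geo import *
s=env.get_state();p=np.array(s["eef_pos"]);R=np.array(s["eef_rot"])
a=np.radians(13.57);o=np.array([.4429,-.2949,0])
b=np.array(list(map(float,sys.argv[1:4])))/1000
loc=np.array([0,.0824,.091]) if len(sys.argv)<6 else np.array([0,float(sys.argv[4]),float(sys.argv[5])])
Rr=np.array([[np.cos(a),-np.sin(a),0],[np.sin(a),np.cos(a),0],[0,0,1]])
now=p+R@loc
print("t",round(s["t"],2),"ang",round(np.degrees(np.arctan2(R[1,0],R[0,0])),2),"tilt",R[:2,2].round(4),"F",np.round(s["force"],1),"gap",round(s["finger_gap"],4))
print("ball stand mm",((Rr.T@(now-o))*1000).round(1),"grasp stand",((Rr.T@(p+R@[0,0,.006]-o))*1000).round(1))
print("shift cm",(R.T@(Rr@b+o-now)*100).round(2))
E
python3 gs.py 2 0 80
```

```text
t 19.9 ang 103.76 tilt [-0.0369  0.0135] F [-0.1  0.1 -0.5] gap 0.0217
ball stand mm [  1.5   5.8 153.8] grasp stand [-78.1   3.6 241.4]
shift cm [-0.74  0.29  7.36]
```

```bash
python3 -m inch '{"translation":[[-0.3,0.2,0.2],[-0.3,0.2,0.7],[-0.05,0.1,1],[0,0,1],[0,0,1],[0,0,1],[0,0,0.6],[0,0,0]],"turn":[0,0.2,0,0,0,0,0,0],"hand":[1.5,1.5,1.5,1.5,1.5,1.5,1.5,1.5]}' 20; python3 gs.py 5 0 82; python3 snap.py l side | tail -c 60
python3 -c "
import cv2
im=cv2.imread('pics/l_side.png');cv2.imwrite('pics/l_sc.png',cv2.resize(im[140:230,370:480],None,fx=7,fy=6.5,interpolation=cv2.INTER_CUBIC))"
```

```text
t: 20.7
eef_pos: [0.3695, -0.314, 0.1832]
eef_rot: [[-0.23, 0.972, -0.041], [0.973, 0.231, 0.019], [0.028, -0.036, -0.999]]
force: [-0.0, 0.6, -0.7]
finger_gap: 0.0214
t 20.7 ang 103.32 tilt [-0.0415  0.0191] F [-0.   0.6 -0.7] gap 0.0214
ball stand mm [ 3.2  0.9 89.3] grasp stand [-76.1  -1.2 177.2]
shift cm [-0.11  0.21  0.72]
), np.float64(0.0041)], 'finger_gap': 0.021736442880043484}
```

View pics/l_sc.png

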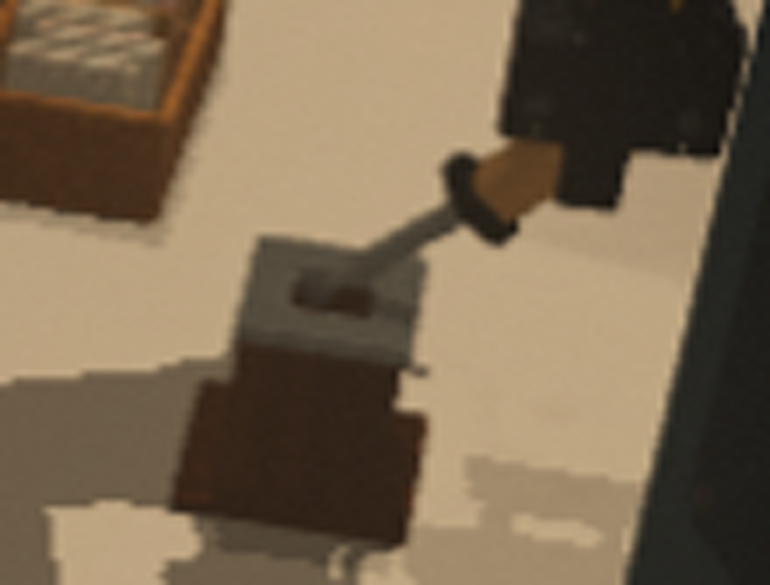

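```bash
python3 -m inch '{"translation":[[0,0.2,0.15],[0,0.3,0.1],[0,0.8,-0.6],[0,0.85,-0.6],[0,0.9,-0.5],[0,0.95,-0.4],[0,0,0]],"turn":[0,0,0,0,0,0,0],"hand":[1.5,1.5,1.5,1.5,1.5,1.5,1.5]}' 10; python3 gs.py 5 0 82; python3 snap.py m side wrist| tail -c 60
python3 -c "
import cv2
im=cv2.imread('pics/m_side.png');cv2.imwrite('pics/m_sc.png',cv2.resize(im[140:230,370:480],None,fx=7,fy=6.5,interpolation=cv2.INTER_CUBIC))"
```

```text
t: 21.45
eef_pos: [0.4134, -0.3058, 0.2051]
eef_rot: [[-0.231, 0.972, -0.04], [0.973, 0.231, 0.014], [0.023, -0.036, -0.999]]
force: [-2.3, -0.4, 0.0]
finger_gap: 0.0219
t 21.45 ang 103.34 tilt [-0.04    0.0144] F [-2.3 -0.4  0. ] gap 0.0219
ball stand mm [ 47.8  -1.8 111.3] grasp stand [-31.5  -3.6 199.1]
shift cm [ 0.1  -4.18  3.08]
), np.float64(0.0148)], 'finger_gap': 0.022108700695730146}
```

View pics/m_sc.png

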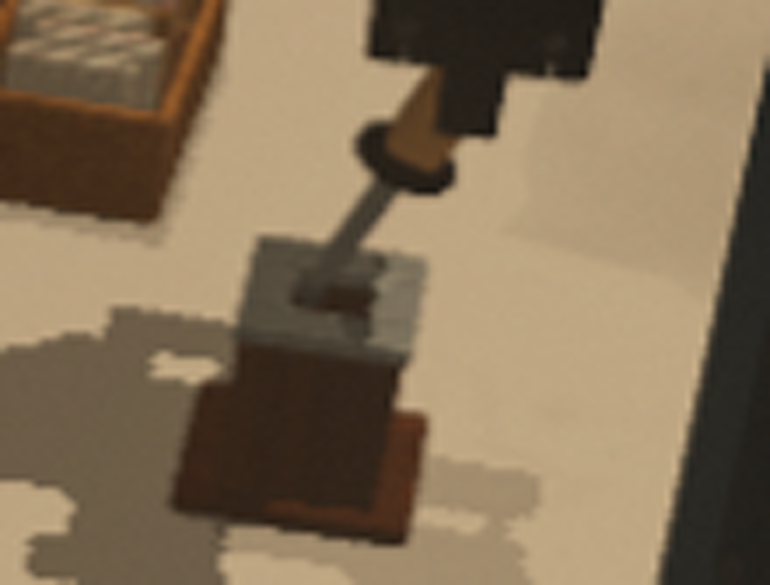

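View pics/m_wrist.png

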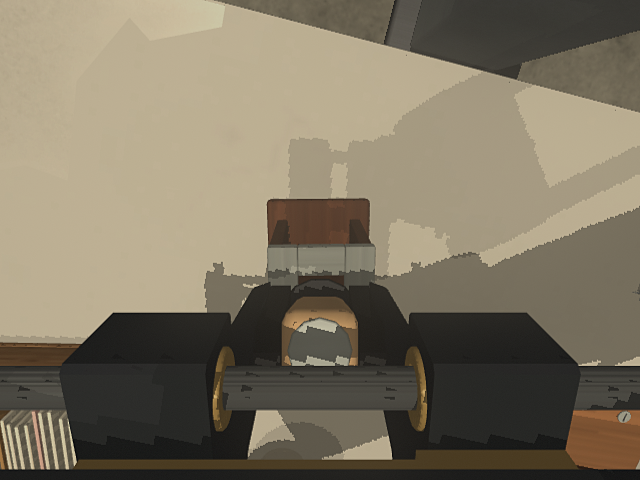

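```bash
python3 -m inch '{"translation":[[0,0.9,-0.25],[0,1,-0.2],[0,1,-0.1],[0,0.9,0],[0,0,0]],"turn":[0,0,0,0,0],"hand":[1.5,1.5,1.5,1.5,1.5]}' 10; python3 gs.py 5 0 82; python3 snap.py n side wrist| tail -c 60
python3 -c "
import cv2
im=cv2.imread('pics/n_side.png');cv2.imwrite('pics/n_sc.png',cv2.resize(im[140:230,370:480],None,fx=7,fy=6.5,interpolation=cv2.INTER_CUBIC))"
```

```text
t: 22.05
eef_pos: [0.4521, -0.2961, 0.2078]
eef_rot: [[-0.229, 0.972, -0.042], [0.973, 0.23, 0.016], [0.026, -0.037, -0.999]]
force: [-0.5, -0.7, -1.4]
finger_gap: 0.0217
t 22.05 ang 103.26 tilt [-0.0419  0.0163] F [-0.5 -0.7 -1.4] gap 0.0217
ball stand mm [ 87.7  -1.4 113.8] grasp stand [  8.5  -3.2 201.8]
shift cm [ 0.01 -8.14  3.49]
), np.float64(0.0027)], 'finger_gap': 0.021884361046213115}
```

View pics/n_sc.png

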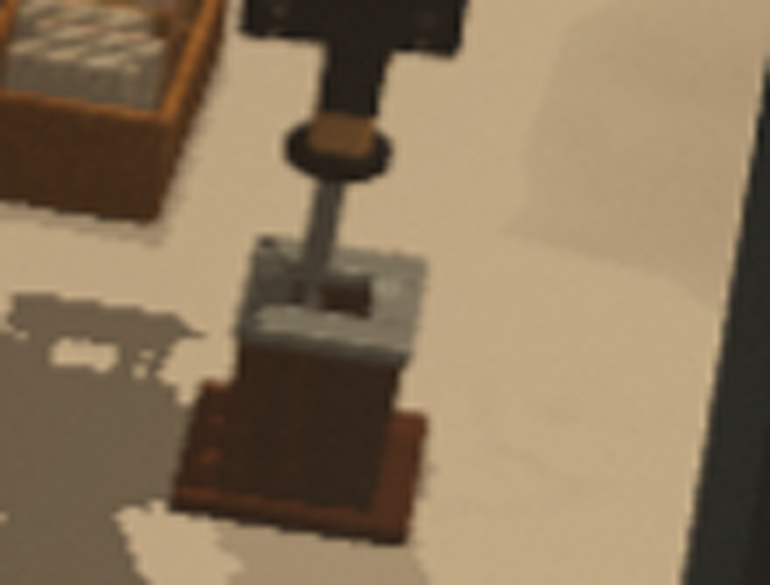

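View pics/n_wrist.png

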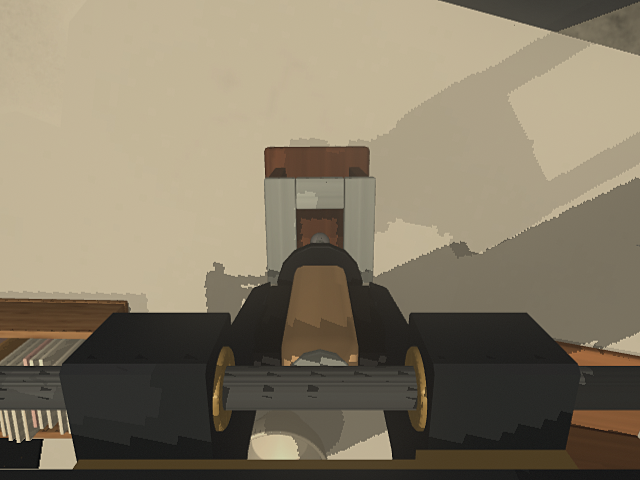

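```bash
python3 -m inch '{"translation":[[0.1,-0.3,0],[0.1,-0.25,0],[0,0,0.5],[0,0,0.8],[0,0,1],[0,0,1],[0,0,0.9],[0,0,0.5],[0,0,0]],"turn":[0,0,0,0,0,0,0,0,0],"hand":[1.5,1.5,1.5,1.5,1.5,1.5,1.5,1.5,1.5]}' 15; python3 gs.py 5 0 82
```

```text
t: 23.05
eef_pos: [0.4419, -0.2939, 0.1555]
eef_rot: [[-0.228, 0.973, -0.042], [0.973, 0.229, 0.019], [0.028, -0.037, -0.999]]
force: [-0.7, 0.5, -1.2]
finger_gap: 0.0222
t 23.05 ang 103.16 tilt [-0.0424  0.019 ] F [-0.7  0.5 -1.2] gap 0.0222
ball stand mm [78.3  3.3 61.5] grasp stand [ -0.9   1.4 149.5]
shift cm [-0.32 -7.4  -1.79]
```

```bash
python3 -m inch '{"translation":[[-0.08,0.05,0.2],[-0.05,0.05,0.2],[0,0,0.2],[0,0,0.15],[0,0,0]],"turn":[0,0,0,0,0],"hand":[1.5,1.5,1.5,1.5,1.5]}' 6; python3 gs.py 5 0 82; python3 snap.py o side wrist| tail -c 60
python3 -c "
import cv2
im=cv2.imread('pics/o_side.png');cv2.imwrite('pics/o_sc.png',cv2.resize(im[140:230,370:480],None,fx=7,fy=6.5,interpolation=cv2.INTER_CUBIC))"
```

```text
t: 23.55
eef_pos: [0.4438, -0.2955, 0.1484]
eef_rot: [[-0.228, 0.973, -0.041], [0.973, 0.229, 0.018], [0.026, -0.036, -0.999]]
force: [0.3, 0.3, -1.2]
finger_gap: 0.022
t 23.55 ang 103.17 tilt [-0.0409  0.0176] F [ 0.3  0.3 -1.2] gap 0.022
ball stand mm [79.8  1.2 54.5] grasp stand [  0.5  -0.6 142.4]
shift cm [-0.1  -7.58 -2.48]
5), np.float64(0.025)], 'finger_gap': 0.021716769357080157}
```

View pics/o_sc.png

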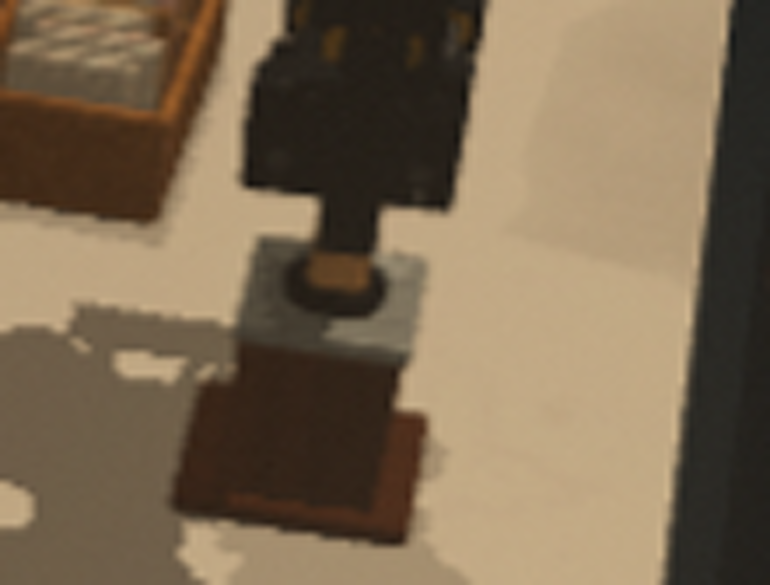

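View pics/o_wrist.png

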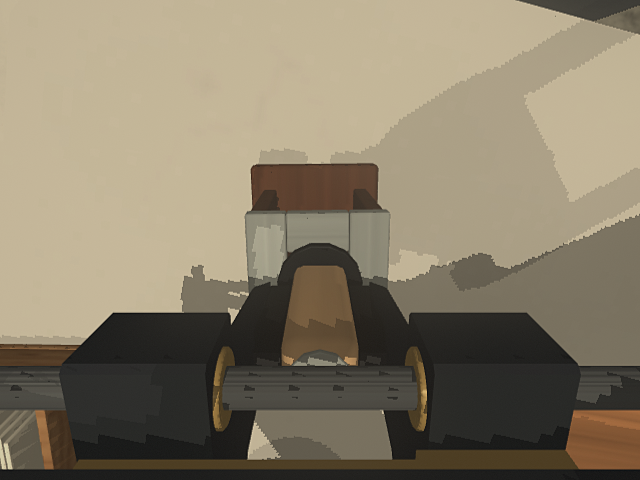

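```bash
python3 -m inch '{"translation":[[0,0,0.1],[0,0,0.1],[0,0,0]],"turn":[0,0,0],"hand":[1.5,1.5,1.5]}' 4; python3 gs.py 5 0 82;  python3 -m inch '{"translation":[[0,0,0.1],[0,0,0]],"turn":[0,0],"hand":[1.5,1.5]}' 3; python3 gs.py 5 0 82
```

```text
t: 23.95
eef_pos: [0.4443, -0.2955, 0.1478]
eef_rot: [[-0.228, 0.973, -0.04], [0.973, 0.229, 0.017], [0.026, -0.035, -0.999]]
force: [-0.6, 0.3, -0.2]
finger_gap: 0.0221
t 23.95 ang 103.18 tilt [-0.0395  0.017 ] F [-0.6  0.3 -0.2] gap 0.0221
ball stand mm [80.4  1.  54. ] grasp stand [  1.   -0.7 141.8]
shift cm [-0.08 -7.63 -2.54]
t: 24.15
eef_pos: [0.4445, -0.2955, 0.1471]
eef_rot: [[-0.228, 0.973, -0.039], [0.973, 0.229, 0.017], [0.025, -0.034, -0.999]]
force: [-0.4, 0.4, 0.2]
finger_gap: 0.022
t 24.15 ang 103.18 tilt [-0.0389  0.0166] F [-0.4  0.4  0.2] gap 0.022
ball stand mm [80.6  0.9 53.4] grasp stand [  1.2  -0.8 141.1]
shift cm [-0.06 -7.66 -2.6 ]
```

```bash
python3 -m inch '{"translation":[[0,0,0.05],[0,0,0],[0,0,0],[0,0,0],[0,0,0],[0,0,0],[0,0,0]],"turn":[0,0,0,0,0,0,0],"hand":[2.3,2.6,3,4,5,6,6]}' 3; python3 gs.py 5 0 82; python3 snap.py p side wrist| tail -c 60
python3 -c "
import cv2
im=cv2.imread('pics/p_side.png');cv2.imwrite('pics/p_sc.png',cv2.resize(im[140:230,370:480],None,fx=7,fy=6.5,interpolation=cv2.INTER_CUBIC))"
```

```text
t: 24.85
eef_pos: [0.4441, -0.2957, 0.1458]
eef_rot: [[-0.228, 0.973, -0.039], [0.973, 0.229, 0.017], [0.025, -0.035, -0.999]]
force: [-0.3, 0.2, 0.2]
finger_gap: 0.0592
t 24.85 ang 103.17 tilt [-0.0395  0.0167] F [-0.3  0.2  0.2] gap 0.0592
ball stand mm [80.2  0.8 52. ] grasp stand [  0.8  -0.9 139.8]
shift cm [-0.05 -7.62 -2.74]
4), np.float64(0.0084)], 'finger_gap': 0.05985596256263781}
```

View pics/p_sc.png

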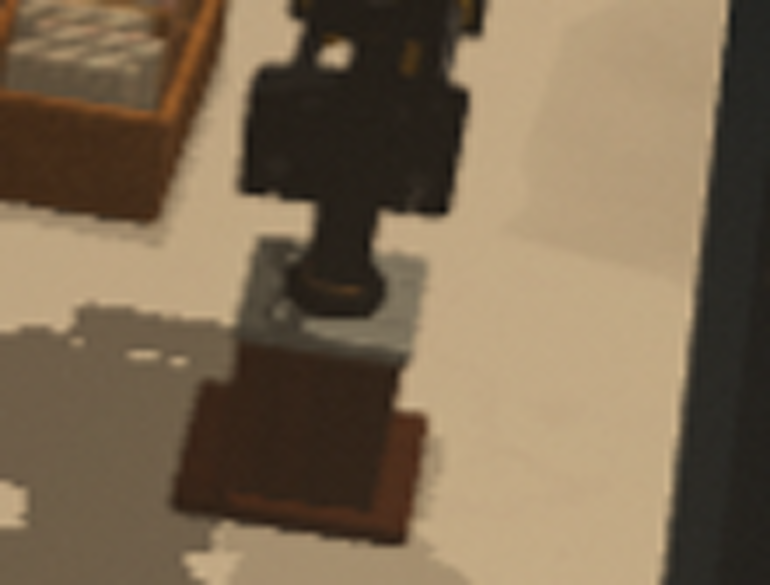

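View pics/p_wrist.png

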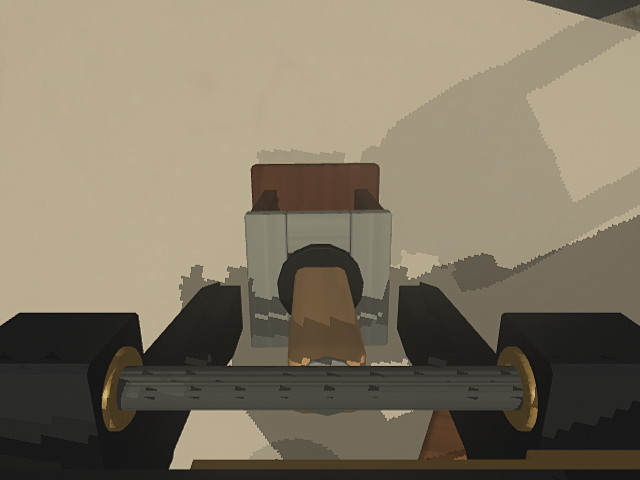

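Released, collar resting on the plate, fingers clear on both sides. Retreat straight up.

```bash
python3 -m inch '{"translation":[[0,0,-0.4],[0,0,-1],[0,0,-1.5],[0,0,-1.5],[0,0,-1.5],[0,0,-1.5],[0,0,-1.5],[0,0,-1.5],[0,0,-1],[0,0,-0.3]],"turn":[0,0,0,0,0,0,0,0,0,0],"hand":[6,6,6,6,6,6,6,6,6,6]}' ; python3 -m inch '{"translation":[[0,-1,-0.3],[0,-2,-0.3],[0,-2,-0.3],[0,-2,-0.3],[0,-1,0],[0,0,-0.05]],"turn":[0,0,0,0,0,0],"hand":[6,6,6,6,6,6]}'; python3 snap.py q side top wrist| tail -c 60
python3 -c "
import cv2
im=cv2.imread('pics/q_side.png');cv2.imwrite('pics/q_sc.png',cv2.resize(im[140:230,370:480],None,fx=7,fy=6.5,interpolation=cv2.INTER_CUBIC))
im=cv2.imread('pics/q_top.png');cv2.imwrite('pics/q_tc.png',cv2.resize(im[160:340,280:500],None,fx=3.6,fy=3.3,interpolation=cv2.INTER_CUBIC))"
```

```text
t: 25.95
eef_pos: [0.4494, -0.2979, 0.2739]
eef_rot: [[-0.228, 0.973, -0.037], [0.973, 0.229, 0.014], [0.022, -0.033, -0.999]]
force: [-0.1, -0.7, -0.3]
finger_gap: 0.06
t: 26.55
eef_pos: [0.3665, -0.316, 0.2875]
eef_rot: [[-0.229, 0.973, -0.04], [0.973, 0.23, 0.017], [0.025, -0.035, -0.999]]
force: [-0.5, 0.2, 0.1]
finger_gap: 0.0599
), np.float64(-0.0524)], 'finger_gap': 0.05983024246822395}
```

View pics/q_sc.png

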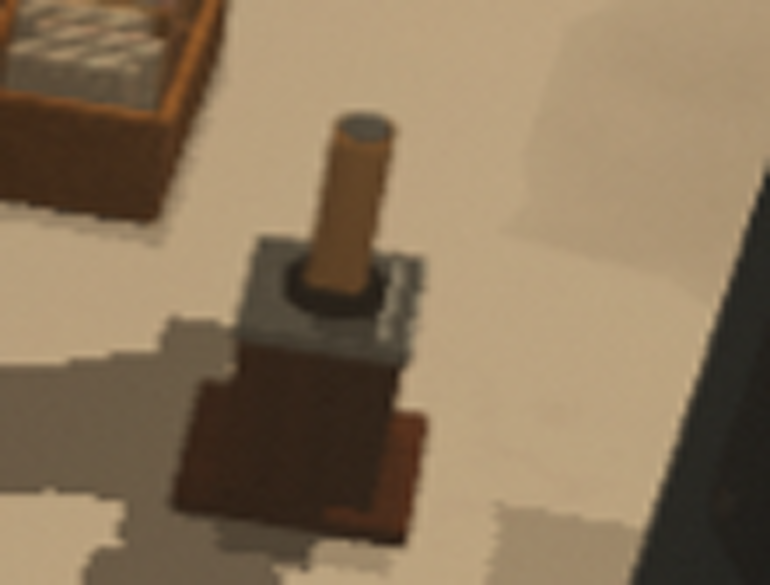

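View pics/q_top.png

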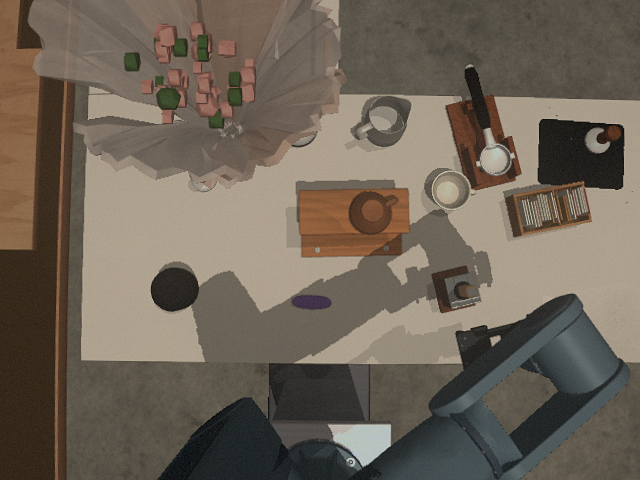

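View pics/q_wrist.png

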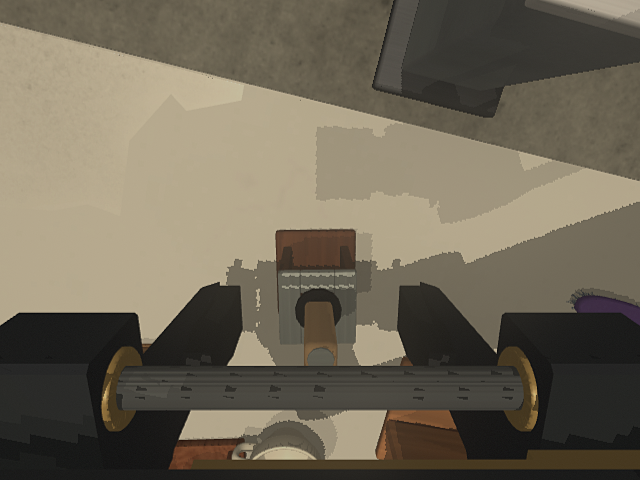

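```bash
python3 -c "
from plant import env,job
s=env.get_state();print(s['t'],s['qvel'],s['force']);print(job.sign_off())"
```

```text
26.7 [ 0.53848264  0.41782001 -0.33526369 -0.0179643   0.05637631 -0.12515236] [-0.31382422  0.31156695 -0.11373298]
the job is handed in; nothing more can be done
None
```

The job is done and handed in at t = 26.7 s of the 61 s allowed. The tool is hanging upright in its stand and the gripper is open and clear of everything.

- **Lean:** the gripper can't tilt, so I swung the tool in the grip against the stand's opening, to about 42–43° from vertical by the camera fit.
- **Seam run:** I pressed the nib into the corner at about y = +77 mm. I drew it to about y = -75 to -78 mm, level with the right screw head, at 3.3–4.1 cm/s.
- **Pressing force:** contact forces were small. The push along the tool's axis was roughly 2–3 N, and sideways drag was up to 2.7 N. The force readings are noisy, about ±1 N, and I did not measure the nib travel directly.
- **Return:** I swung the tool upright against the opening's rear edge, lowered the collar onto the plate and let go.

**Last checks:** the top of the handle is within half a pixel of where it started in the side view. In the top view the lids, brush and both cups look where they were; the tamper, partly hidden by the flowers, was not closely checked.

**Disagreements:**
- The wrist camera put the riser and its screws 1–4 mm from the fixed cameras' fit. I used the fixed cameras, backed by contact and side views.
- The gripper drifted about 2.5° off vertical during the job. An early turn reached the last joint's limit (about -178.7°) without reading past it.

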